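# Empty the grinding jar and show its floor to the camera with a mirror

## Robot

A 7-joint arm with a two-finger parallel gripper is mounted at the origin on the work surface. World frame = base frame: x ahead of the robot, y to its left, z up, the work surface at z = 0. Lengths are in mm, angles in rad, forces in N, time in s.
With the tool pointing down it reaches from about 400 to 875 mm from the base axis. Payload 4.4 kg.
Tool frame: the origin (TCP) lies at the very end of the fingers, on their centre line; the grasp point (between the pads) lies 19 mm behind it; z points along the fingers, x is the direction in which the jaws open and shut, and the axes are right-handed (so a half turn about z gives the same grasp; the last joint's range is limited). The gripper opens to 85 mm and grips with 20 to 120 N. Pads are 22 mm wide; open, the fingers measure 114 mm over their backs; the gripper's body (76 mm by 85 mm) begins 54 mm behind the grasp point. The pads swing forward as they close: fully open they stand 13 mm farther back than shut.
Start: joints at [-1.323, 0.628, 0.038, 1.517, -0.027, 0.996, -0.02], TCP at [200.615, 618.281, 231.313] pointing down, gripper open.
Joint ranges: [-3.06, 3.06], [-0.37, 2.12], [-1.25, 1.32], [0.18, 2.47], [-1.1, 4.24], [0.23, 1.98], [-2.94, 2.94]. Speed limits (rad/s): [2.57, 2.57, 3.14, 3.14, 3.14, 3.14, 3.14].

## Interface

Orientations are given as [roll, pitch, yaw] about the fixed x, y, z axes, in that order (R = Rz(yaw) Ry(pitch) Rx(roll)).
In Python, from cell import * gives the robot as it stands. The module is installed in compiled form; this text tells all that it offers.
- The arm moves only by the tool play_rows, never from a script. Its argument "targets" is a list of rows, each an object with "slide": the shift along the tool's x, y, z in mm, a list of three; "turn": the turn, a rotation vector about the tool's x, y, z in degrees, a list of three; "hand": the finger opening in mm, from 0 to 85.4. A call has 1 to 5 rows; each row shifts and turns the commanded pose from where the row before left it, along the tool's axes as they then stand; what a row does not reach is not made up. A row lasts 1/8 s, in which the tool goes at most 62.5 mm and 10.7 degrees, less where a joint would pass 70% of its speed; a pose out of reach is approached as far as the arm can. A call is refused whole if a number of a shift passes 62.5 or a number of a turn 10.7, either way. A call with a gripper value outside its range is refused whole. The fingers move at their own pace and stop on an object; the grip force is fixed at half the most. Time passes only in rows, so rows that do not move let the fingers close. It gives the time, the measured TCP pose, the force and the opening at its end, in the units of the state.
- read_state(): the state, without advancing time (a new reading comes with each control period).
- get_image(name): name is "scene" or "top" or "wrist"; returns (picture, depth): 480x640x3 uint8, blue, green, red; 480x640 float32, mm along the optical axis (not along the pixel's ray), 0 where there is no reading.
- calibration(name): a dict with "K" (3x3 intrinsics, pixels), "R" (3x3) and "t" (3): a world point X has camera coordinates R X + t. Camera axes: x right, y down, z forward; pixel columns grow to the right and rows downward; lengths in mm; the calibration is good to about 2 mm. A picture is of the moment at which its call begins: read the wrist's pose just before it. calibration takes no time and is no camera call; for the wrist camera it gives the pose at the moment of the call.
- finish_job(): hands the job in, once; it reports no verdict.
The state is a dict: "clock": time; "qpos": joint angles; "qd": joint speeds; "tau": joint torques, N m; "eef_pos": TCP position; "tool_rot": TCP orientation; "force": force on the tool from outside, world axes, zero at the start; "torque": the same for the moment, N m; "width": finger opening in mm.
Only numpy, scipy, OpenCV 4.12 (cv2) and the standard library are available. Lean on these libraries where they do the work, as an engineer would, in place of code of your own. Each camera call takes 0.05 s, during which the arm holds its last target.

## Task

Swing the lever of the tilting stand to tip the grinding jar right over, so that all five steel balls drop into the stand's tray, then swing the jar back fully upright against its stop. Then take the inspection mirror off its rest and hold it above the jar where the camera's level line of sight crosses the jar's axis, angled so that the camera sees the mark on the jar's floor reflected in the middle of the mirror. Finish while still holding the mirror still at that angle, clear of the stand, with the other things on the bench left where they are.

Things in the scene. Friction and masses are not known exactly. Their poses are not given: they have to be found in the camera images.
- stand: Fixed tilting jar stand (all in mm). Origin on the bench under the jar; x towards its camera, y to the side the jar empties to, z up. Steel tray, outside x -95..95, y -90..220, 40 high, walls 4. Cheeks at x = +-57, 114 high, carry the jar's hinge: axis along x through (0,0,100). Camera: black box x 175..240, 46 wide, to 226 high, on a post at x 205, looking level along -x
- jar (a joint): Jar tilt, rad: 0 upright on its stop, 2.3 mouth well down over the tray (other stop). Friction holds it where left (0.2 N m, 3 N at the lever). Steel jar, 80 mm outside, 68 inside; upright its mouth is 148, its inner floor 58 above the bench. Empties beyond about 2 rad. Holds the five balls at the start
- lever (a point): Middle of the lever's grip bar: black, round, 14 mm thick, parallel to the stand's x, reaching 38 mm towards the jar (to the lever arm) and 32 mm outward of here. In the stand: x = -122, y = 90 sin(tilt-1.15), z = 100 + 90 cos(tilt-1.15) mm, tilt = jar joint; so it leans to -y when upright. Pinched from above, it turns between the fingers
- mark (a point): Ring-and-cross mark, 34 mm wide, in the centre of the jar's inner floor (hidden under the balls until the jar is emptied)
- lens (a point): Centre of the camera's lens front, 34 mm across, at stand (145, 0, 203) mm; it looks level along the stand's -x
- aim (a point): Point in the air where the camera's line of sight crosses the upright jar's axis, stand (0, 0, 203) mm: 55 above the jar's mouth, 145 from the lens and 145 above the mark. The mirror's centre belongs here
- midway (a point): Point halfway between lens and upright mark, stand (72.5, 0, 130.5) mm. A mirror centred on the aim point shows the mark in its middle when its face points straight at this point: 45 degrees down towards the camera
- rest: Fixed grey mirror rest, base 130 x 60 x 8 mm; two forks 90 mm apart along x (8 thick, 30 wide, 60 high) with slots 18 wide, 10 deep, bottom 50 above the bench, carrying the mirror's handle. Origin on the bench midway between the forks; x along the handle towards the mirror head
- mirror: Loose inspection mirror, about 120 g: round head 60 mm across, 8 thick, on a square handle 14 x 14 x 150. Origin at the centre of the mirror face, which looks along -z (down, as it lies on the rest); handle along -x from 30 to 180 mm, centre line at z = +4. Between the forks: x about -95, the place to grip
- ball0: loose steel ball 24 mm across, 57 g; origin at its centre
- ball1: loose steel ball 24 mm across, 57 g; origin at its centre
- ball2: loose steel ball 24 mm across, 57 g; origin at its centre
- ball3: loose steel ball 24 mm across, 57 g; origin at its centre
- ball4: loose steel ball 24 mm across, 57 g; origin at its centre
- jar_lid: Not to be disturbed (mm): spare jar lid: steel disc 80 across, 10 thick, with a 24 wide knob to 26 high; origin under its centre
- spatula: Not to be disturbed (mm): steel lab spatula 170 long lying flat near the mirror rest; origin under its middle
- amber: Not to be disturbed (mm): brown glass bottle 72 across, 160 high; origin under its centre
- pot: Not to be disturbed (mm): small white plastic screw-top pot 56 across, 70 high; origin under its centre
- weight: Not to be disturbed (mm): small brass cylinder weight 28 across, 30 high; origin under its centre
Not all that is in view belongs to the job. What is shaped like the mirror but green, red or yellow is not meant.

How it is judged (in metres and radians):
On the way, in this order (a step that is already met when the one before it is completed fails the run):
1. the jar is tipped over and all five balls are in the tray (value of joint jar above 1.6 rad and x of ball0 in the frame of stand between -0.095 and 0.095 m and y of ball0 in the frame of stand between -0.09 and 0.22 m and z of each of ball0, ball1, ball2, ball3, ball4 in the frame of stand below 0.042 m and x of ball1 in the frame of stand between -0.095 and 0.095 m and y of ball1 in the frame of stand between -0.09 and 0.22 m and x of ball2 in the frame of stand between -0.095 and 0.095 m and y of ball2 in the frame of stand between -0.09 and 0.22 m and x of ball3 in the frame of stand between -0.095 and 0.095 m and y of ball3 in the frame of stand between -0.09 and 0.22 m and x of ball4 in the frame of stand between -0.095 and 0.095 m and y of ball4 in the frame of stand between -0.09 and 0.22 m), for 0.2 s.
2. the empty jar is back upright, the mirror still on its rest (value of joint jar below 0.08 rad and distance of mirror from where it was at the start of the episode below 0.03 m and x of ball0 in the frame of stand between -0.095 and 0.095 m and y of ball0 in the frame of stand between -0.09 and 0.22 m and z of each of ball0, ball1, ball2, ball3, ball4 in the frame of stand below 0.042 m and x of ball1 in the frame of stand between -0.095 and 0.095 m and y of ball1 in the frame of stand between -0.09 and 0.22 m and x of ball2 in the frame of stand between -0.095 and 0.095 m and y of ball2 in the frame of stand between -0.09 and 0.22 m and x of ball3 in the frame of stand between -0.095 and 0.095 m and y of ball3 in the frame of stand between -0.09 and 0.22 m and x of ball4 in the frame of stand between -0.095 and 0.095 m and y of ball4 in the frame of stand between -0.09 and 0.22 m), for 0.2 s.
3. the mirror is held over the jar so that the camera sees the mark in it (x of midway in the frame of mirror between -0.02 and 0.02 m and y of midway in the frame of mirror between -0.02 and 0.02 m and z of midway in the frame of mirror below -0.04 m and distance between mirror and aim below 0.03 m and contact force between the fingers and mirror above 1 N and contact force between mirror and stand below 0.1 N and contact force between mirror and rest below 0.1 N and height (world z) of mirror above 0.15 m and linear speed of mirror below 0.03 m/s and angular speed of mirror below 0.2 rad/s and value of joint jar below 0.08 rad), for 0.3 s.
At the end, for the whole second after the job is handed in: Jar within 0.08 rad of upright, all balls in the tray; mirror held still by the fingers, clear of stand and rest, its centre within 30 mm of the aim point and its face's axis passing within 20 mm (mirror x and y) of the midway point, so the camera sees the mark (all of step 3 and x of ball0 in the frame of stand between -0.095 and 0.095 m and y of ball0 in the frame of stand between -0.09 and 0.22 m and z of each of ball0, ball1, ball2, ball3, ball4 in the frame of stand below 0.042 m and x of ball1 in the frame of stand between -0.095 and 0.095 m and y of ball1 in the frame of stand between -0.09 and 0.22 m and x of ball2 in the frame of stand between -0.095 and 0.095 m and y of ball2 in the frame of stand between -0.09 and 0.22 m and x of ball3 in the frame of stand between -0.095 and 0.095 m and y of ball3 in the frame of stand between -0.09 and 0.22 m and x of ball4 in the frame of stand between -0.095 and 0.095 m and y of ball4 in the frame of stand between -0.09 and 0.22 m); the arm keeps its last pose, push and grip.
It fails at once if one of the other things on the bench is pushed more than 30 mm out of place (distance of any of jar_lid, spatula, amber, pot, weight from where it was at the start of the episode above 0.03 m).
It also fails if it takes over 58 s, if anything falls off the work surface, if the arm or the gripper's body presses on something with over 40 N, if the wrist force passes 120 N, or if a joint passes its speed limit or range.

## Working session

There is one attempt and no reset: what is moved stays moved. The work goes in short steps, Python scripts to look and compute and a tool call to move; the robot and the scene stay as the last step left them, time stands still between calls to the robot, and variables do not carry over. Pictures are saved under pics/ and viewed, and the job is handed in when it is done.

Besides the shell and the picture viewer there is one more tool, called after "Emit:" in YAML: its name, and indented under it one key for each argument. play_rows: Moves the arm, as the interface text tells. Its arguments: {"type":"object","properties":{"targets":{"type":"array"}},"required":["targets"]}

```bash
mkdir -p pics; python3 - <<'E'
from cell import *
import cv2,numpy as np
s=read_state();print(s['clock'],s['eef_pos'],s['tool_rot'],s['width'])
for n in ["scene","top"]:
    im,d=get_image(n);cv2.imwrite(f"pics/{n}0.png",im);np.save(f"pics/{n}0.npy",d)
    c=calibration(n);np.savez(f"pics/{n}cal.npz",**c);print(n,c)
E
```

```text
0.0 [200.39688868 617.66148462 230.38503882] [3.14156569e+00 1.91068213e-03 1.25703752e+00] 85.27676982043266
scene {'K': array([[439.8547264 ,   0.        , 325.37397471],
       [  0.        , 439.8547264 , 239.12491118],
       [  0.        ,   0.        ,   1.        ]]), 'R': array([[-0.23904152,  0.97091002,  0.01388842],
       [ 0.80114874,  0.20528704, -0.56215471],
       [-0.54865275, -0.12325163, -0.82691547]]), 't': array([ 105.12397754, -372.58780429, 1691.04320456])}
top {'K': array([[435.82391202,   0.        , 315.72957782],
       [  0.        , 435.82391202, 239.21595671],
       [  0.        ,   0.        ,   1.        ]]), 'R': array([[-5.25840801e-02, -9.98616484e-01,  1.81762882e-04],
       [-9.77196374e-01,  5.14186646e-02, -2.06017879e-01],
       [ 2.05723504e-01, -1.10108787e-02, -9.78548211e-01]]), 't': array([  66.77629741,  558.40572153, 1088.92401228])}
```

View pics/scene0.png

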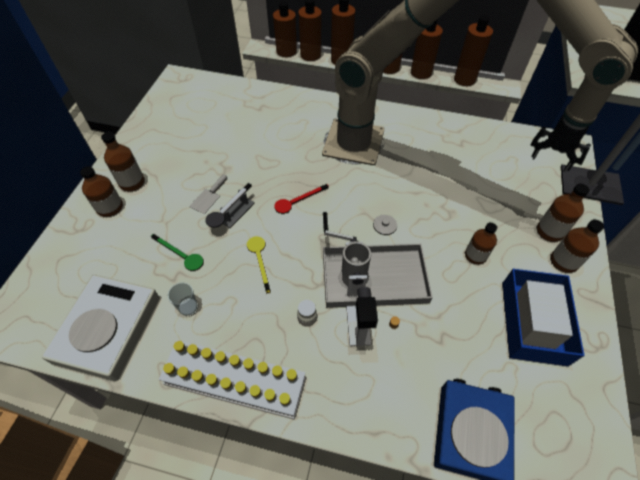

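View pics/top0.png

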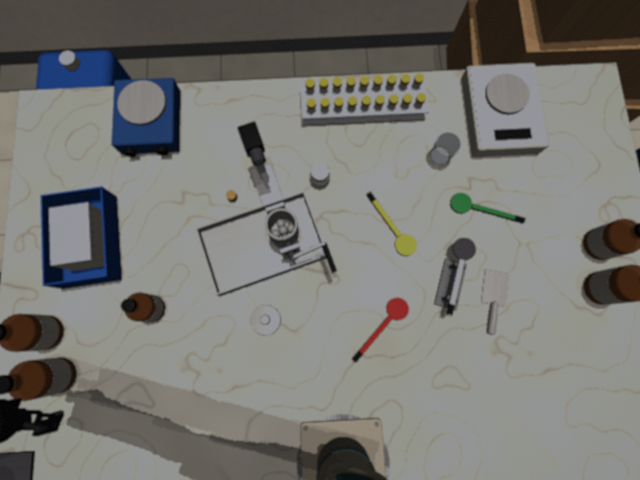

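```bash
cat > h.py <<'E'
import numpy as np,cv2
def load(n):
    c=np.load(f"pics/{n}cal.npz");return c['K'],c['R'],c['t']
def ray(n,u,v,cal=None):
    K,R,t=cal or load(n)
    d=R.T@np.linalg.inv(K)@np.array([u,v,1.]);return -R.T@t,d
def plane(n,u,v,z,cal=None):
    o,d=ray(n,u,v,cal);return o+d*(z-o[2])/d[2]
def proj(n,X,cal=None):
    K,R,t=cal or load(n);p=K@(R@np.array(X,float)+t);return p[:2]/p[2]
def tri(a,b):
    A=[];B=[]
    for n,u,v in (a,b):
        o,d=ray(n,u,v);d/=np.linalg.norm(d);P=np.eye(3)-np.outer(d,d);A.append(P);B.append(P@o)
    return np.linalg.lstsq(np.vstack(A),np.hstack(B),rcond=None)[0]
E
python3 - <<'E'
import cv2
a=cv2.imread('pics/top0.png')
cv2.imwrite('pics/t_stand.png',cv2.resize(a[110:310,180:350],None,fx=3.5,fy=3,interpolation=cv2.INTER_CUBIC)[:, :])
cv2.imwrite('pics/t_stand.png',cv2.resize(a[115:305,185:350],None,fx=3,fy=3,interpolation=cv2.INTER_CUBIC))
cv2.imwrite('pics/t_rest.png',cv2.resize(a[225:335,420:520],None,fx=5,fy=5,interpolation=cv2.INTER_CUBIC))
b=cv2.imread('pics/scene0.png')
cv2.imwrite('pics/s_rest.png',cv2.resize(b[160:250,180:300],None,fx=5,fy=5,interpolation=cv2.INTER_CUBIC))
cv2.imwrite('pics/s_stand.png',cv2.resize(b[200:350,300:440],None,fx=4,fy=4,interpolation=cv2.INTER_CUBIC))
E
```

```text
(no output)
```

View pics/t_stand.png

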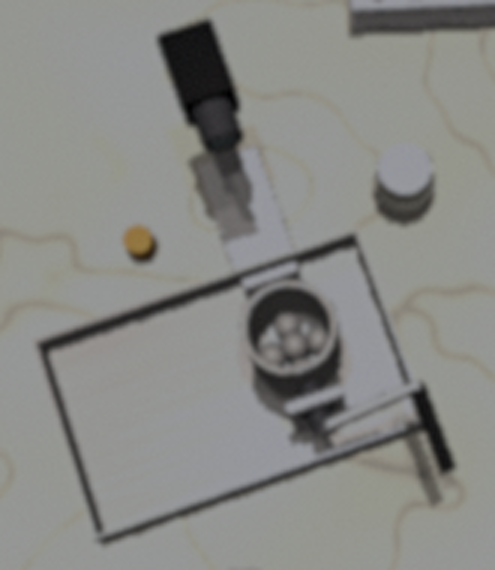

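View pics/t_rest.png

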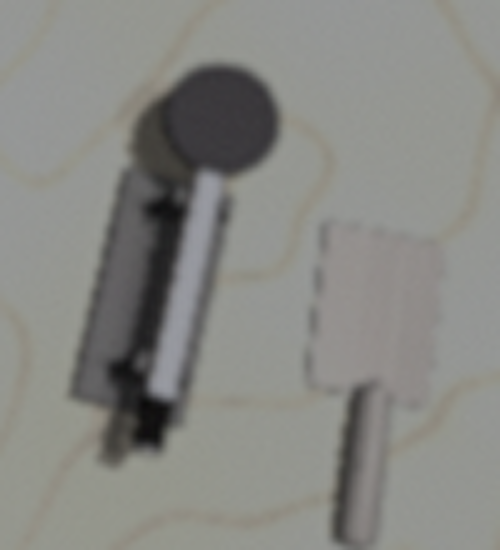

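View pics/s_rest.png

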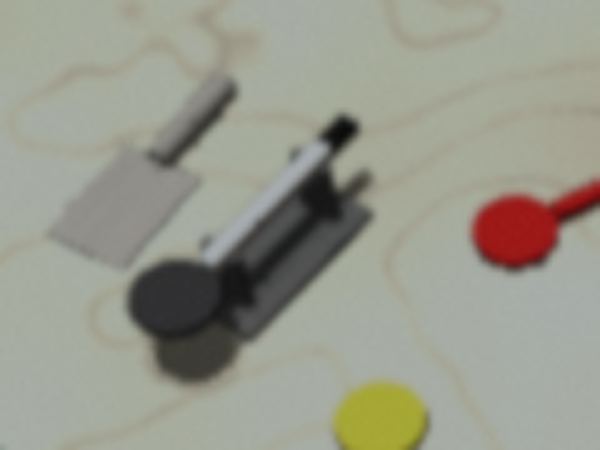

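View pics/s_stand.png

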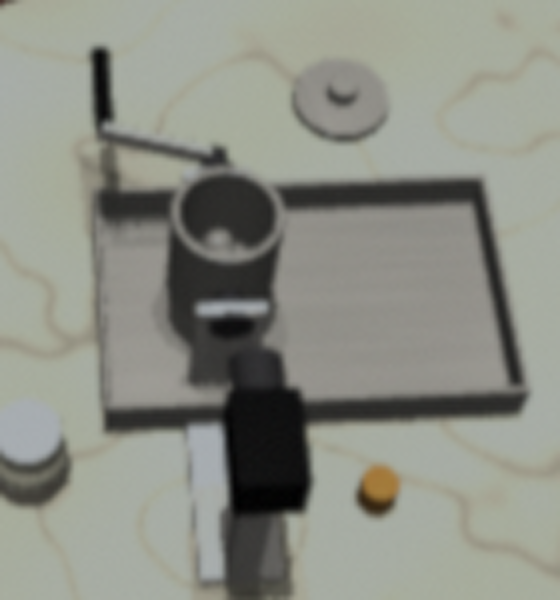

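```bash
python3 - <<'E'
from h import *
np.set_printoptions(precision=1,suppress=True)
T=lambda x,y:(185+x/3,115+y/3)
S=lambda x,y:(300+x/4,200+y/4)
pt={'TL':((42,345),(95,220)),'TR':((355,237),(95,-90)),'BL':((102,542),(-95,220))}
ps={'TL':((523,393),(95,220)),'TR':((106,412),(95,-90)),'BL':((483,181),(-95,220)),'BR':((98,195),(-95,-90))}
P=[];Q=[]
for n,f,dd in (('top',T,pt),('scene',S,ps)):
    for k,(c,q) in dd.items():
        p=plane(n,*f(*c),40);print(n,k,p);P.append(p[:2]);Q.append(q)
pj=plane('top',*T(291,330),148);print('jar',pj);P.append(pj[:2]);Q.append((0,0))
pj=plane('scene',*S(228,216),148);print('jar',pj);P.append(pj[:2]);Q.append((0,0))
P=np.array(P);Q=np.array(Q,float)
pm,qm=P.mean(0),Q.mean(0);H=(Q-qm).T@(P-pm);U,_,V=np.linalg.svd(H);R=V.T@np.diag([1,np.linalg.det(V.T@U.T)])@U.T
t=pm-R@qm;print('yaw',np.degrees(np.arctan2(R[1,0],R[0,0])),t);print(P-(Q@R.T+t))
# lever bar
print('lever tri ends', tri(('top',*T(423,392)),('scene',*S(104,122))),tri(('top',*T(449,466)),('scene',*S(99,52))))
W=lambda x,y,z:np.r_[R@[x,y]+t,z]
a=-1.15
print('lever pred',W(-122,90*np.sin(a),100+90*np.cos(a)),W(-84,90*np.sin(a),100+90*np.cos(a)),W(-154,90*np.sin(a),100+90*np.cos(a)))
print('lens',W(145,0,203),'aim',W(0,0,203),'mid',W(72.5,0,130.5))
TR=lambda x,y:(420+x/5,225+y/5); SR=lambda x,y:(180+x/5,160+y/5)
print('head',tri(('top',*TR(222,118)),('scene',*SR(177,297))),plane('top',*TR(222,120),58))
print('handle end',tri(('top',*TR(150,440)),('scene',*SR(346,130))))
E
```

```text
top TL [606.7 348.9  40. ]
top TR [692.9  64.3  40. ]
top BL [428.2 296.5  40. ]
scene TL [615.6 357.6  40. ]
scene TR [704.6  68.   40. ]
scene BL [438.4 307.2  40. ]
scene BR [525.9  17.8  40. ]
jar [581.9 118.6 148. ]
jar [588.7 125.6 148. ]
yaw 16.975143947621934 [585.6 121.5]
[[ -5.5 -10.7]
 [ -9.8   1.2]
 [ -2.3  -7.7]
 [  3.4  -2. ]
 [  1.9   4.8]
 [  7.9   3. ]
 [  4.9  10.2]
 [ -3.6  -2.9]
 [  3.1   4.1]]
lever tri ends [526.2  17.6 139.2] [464.9  -0.5 139.7]
lever pred [492.9   7.3 136.8] [529.2  18.4 136.8] [462.3  -2.  136.8]
lens [724.3 163.8 203. ] aim [585.6 121.5 203. ] mid [654.9 142.7 130.5]
head [ 515.  -347.    58.1] [ 514.5 -350.3   58. ]
handle end [ 351.5 -291.5   53.5]
```

```bash
python3 - <<'E'
from h import *
np.set_printoptions(precision=1,suppress=True)
W={}
for n in('top','scene'):
    d=np.load(f'pics/{n}0.npy');K,R,t=load(n)
    v,u=np.mgrid[:480,:640]
    X=np.stack([(u-K[0,2])/K[0,0]*d,(v-K[1,2])/K[1,1]*d,d],-1)
    w=(X-t)@R; W[n]=w; ok=d>0
    bench=ok&(abs(w[...,0]-550)<100)&(abs(w[...,1]+150)<60);print(n,'bench z',np.percentile(w[bench][:,2],[5,50,95]))
    m=ok&(np.hypot(w[...,0]-585,w[...,1]-121)<60)&(abs(w[...,2]-148)<6);p=w[m];print('jar rim',m.sum(),p.mean(0),p.min(0),p.max(0))
    (c,r)=cv2.minEnclosingCircle(p[:,:2].astype(np.float32));print(c,r)
    m=ok&(w[...,2]>36)&(w[...,2]<46)&(w[...,0]>400)&(w[...,0]<730)&(w[...,1]>0)&(w[...,1]<380)
    print('rim rect',m.sum(),cv2.minAreaRect(w[m][:,:2].astype(np.float32)))
    m=ok&(w[...,2]>50)&(w[...,2]<66)&(np.hypot(w[...,0]-515,w[...,1]+348)<45)
    print('head',m.sum(),cv2.minEnclosingCircle(w[m][:,:2].astype(np.float32)),np.median(w[m][:,2]))
    m=ok&(w[...,2]>45)&(w[...,2]<66)&(w[...,0]>330)&(w[...,0]<482)&(abs(w[...,1]+315)<40)
    print('handle',m.sum(),cv2.fitLine(w[m][:,:2].astype(np.float32),cv2.DIST_HUBER,0,.01,.01).ravel(),np.percentile(w[m][:,2],[10,50,90]),w[m].min(0))
    m=ok&(w[...,2]>130)&(w[...,2]<156)&(w[...,0]>440)&(w[...,0]<545)&(w[...,1]>-30)&(w[...,1]<40)
    print('lever',m.sum(),cv2.minAreaRect(w[m][:,:2].astype(np.float32)),np.percentile(w[m][:,2],[10,50,90]),w[m].min(0),w[m].max(0))
E
```

```text
top bench z [-2.7  1.3 13.4]
jar rim 248 [584.9 122.8 148. ] [545.3  83.9 142.1] [622.7 160.3 153.3]
(585.2559814453125, 122.2707748413086) 40.06739807128906
rim rect 669 ((602.8994750976562, 160.53607177734375), (247.39871215820312, 377.272216796875), 16.722097396850586)
head 450 ((507.50701904296875, -345.9331359863281), 37.16842269897461) 61.428249803133596
handle 342 [   0.9   -0.3  414.  -309.5] [54.8 62.6 65.4] [ 344.1 -345.7   45.1]
lever 207 ((497.05780029296875, 15.30140209197998), (77.77603149414062, 27.076705932617188), 19.299680709838867) [138.3 143.4 146.3] [460.8  -6.4 130.9] [536.5  38.7 149.9]
scene bench z [-4.4  0.  13. ]
jar rim 187 [586.1 124.1 147. ] [547.3  84.8 142.1] [625.6 163.3 152.3]
(586.9661865234375, 123.8039779663086) 40.97569274902344
rim rect 452 ((566.4989624023438, 186.46444702148438), (194.61851501464844, 310.74505615234375), 16.628276824951172)
head 274 ((509.1513977050781, -342.3092041015625), 37.0374870300293) 60.46290982473127
handle 232 [   0.9   -0.3  415.6 -305.9] [51.1 60.8 64.7] [ 347.5 -347.8   46.2]
lever 125 ((497.8208923339844, 16.543434143066406), (82.84419250488281, 23.96255111694336), 19.85957908630371) [135.4 141.2 144.4] [459.9  -4.1 130. ] [538.1  39.5 148.7]
```

```bash
cat >> h.py <<'E'
from scipy.spatial.transform import Rotation as Ro
SO=np.array([585.6,123.0]);SY=np.radians(16.8)
def SW(x,y,z):
    c,s=np.cos(SY),np.sin(SY);return np.array([SO[0]+c*x-s*y,SO[1]+s*x+c*y,z])
def Sinv(p):
    c,s=np.cos(SY),np.sin(SY);a,b=p[0]-SO[0],p[1]-SO[1];return np.array([c*a+s*b,-s*a+c*b,p[2]])
def rot(rpy): return Ro.from_euler('xyz',rpy)
def down(yawdeg): return Ro.from_euler('xyz',[180,0,yawdeg],degrees=True)
def rows(p0,R0,way,n):
    """way: list of (p,R) ; n rows each; prints rounded rows, tracking the rounding"""
    p=np.array(p0,float);R=R0
    for (pt,Rt),k in zip(way,n):
        ps,Rs=p.copy(),R;dv=(Rs.inv()*Rt).as_rotvec()
        for i in range(1,k+1):
            g=ps+(pt-ps)*i/k;Rg=Rs*Ro.from_rotvec(dv*i/k)
            sl=np.round(R.inv().apply(g-p),0);tu=np.round((R.inv()*Rg).as_rotvec(degrees=True),1)
            print([int(v) for v in sl],[float(v) for v in tu])
            p=p+R.apply(sl);R=R*Ro.from_rotvec(tu,degrees=True)
        print(' ->',np.round(p,1),np.round(R.as_euler('xyz'),3))
def st(s):
    print('t',round(s['clock'],2),'p',np.round(s['eef_pos'],1),'rpy',np.round(s['tool_rot'],3),'F',np.round(s['force'],1),'w',round(s['width'],1),'q',np.round(s['qpos'],2))
    print('  stand frame',np.round(Sinv(s['eef_pos']),1))
E
python3 - <<'E'
from h import *
from cell import *
s=read_state();st(s)
a=-1.15
tgt=SW(-128,90*np.sin(a),220)
print(tgt)
rows(s['eef_pos'],rot(s['tool_rot']),[(tgt,down(106.8))],[15])
E
```

```text
t 0.1 p [200.4 617.7 230.5] rpy [-3.142e+00  2.000e-03  1.257e+00] F [-0.6 -0.6 -0.7] w 85.4 q [-1.32  0.63  0.04  1.52 -0.03  1.   -0.02]
  stand frame [-225.7  584.9  230.5]
[486.80670648   7.36132549 220.        ]
[-33, 31, 1] [-0.0, 0.0, -2.3]
[-34, 29, 1] [-0.0, 0.0, -2.3]
[-35, 28, 0] [-0.0, 0.0, -2.4]
[-36, 27, 1] [-0.0, 0.0, -2.3]
[-38, 25, 1] [-0.0, 0.0, -2.3]
[-38, 23, 1] [-0.0, 0.0, -2.3]
[-39, 22, 0] [-0.0, 0.0, -2.3]
[-40, 20, 1] [-0.0, 0.0, -2.3]
[-41, 19, 1] [-0.0, 0.1, -2.4]
[-42, 17, 0] [-0.0, -0.0, -2.3]
[-42, 15, 1] [-0.0, -0.0, -2.3]
[-43, 14, 1] [-0.0, -0.0, -2.3]
[-43, 12, 1] [-0.0, -0.0, -2.3]
[-44, 10, 0] [-0.0, -0.0, -2.4]
[-44, 8, 1] [-0.0, -0.0, -2.3]
 -> [486.5   7.5 219.9] [-3.141 -0.     1.864]
```

Emit:
play_rows:
  targets:
    - {"slide": [-33, 31, 0], "turn": [0, 0, -2.3], "hand": 85}
    - {"slide": [-34, 29, 0], "turn": [0, 0, -2.3], "hand": 85}
    - {"slide": [-35, 28, 0], "turn": [0, 0, -2.4], "hand": 85}
    - {"slide": [-36, 27, 0], "turn": [0, 0, -2.3], "hand": 85}
    - {"slide": [-38, 25, 0], "turn": [0, 0, -2.3], "hand": 85}

```text
clock: 0.72
eef_pos: [296.9, 412.8, 231.1]
tool_rot: [-3.142, 0.0, 1.461]
force: [1.4, 0.3, -0.4]
width: 84.8
```

Emit:
play_rows:
  targets:
    - {"slide": [-38, 23, 0], "turn": [0, 0, -2.3], "hand": 85}
    - {"slide": [-39, 22, 0], "turn": [0, 0, -2.3], "hand": 85}
    - {"slide": [-40, 20, 0], "turn": [0, 0, -2.3], "hand": 85}
    - {"slide": [-41, 19, 0], "turn": [0, 0, -2.4], "hand": 85}
    - {"slide": [-42, 17, 0], "turn": [0, 0, -2.3], "hand": 85}

```text
clock: 1.35
eef_pos: [391.8, 209.7, 231.2]
tool_rot: [-3.141, 0.0, 1.663]
force: [1.2, 0.0, -0.7]
width: 85.4
```

Emit:
play_rows:
  targets:
    - {"slide": [-42, 15, 2], "turn": [0, 0, -2.3], "hand": 85}
    - {"slide": [-43, 14, 2], "turn": [0, 0, -2.3], "hand": 85}
    - {"slide": [-43, 12, 2], "turn": [0, 0, -2.3], "hand": 85}
    - {"slide": [-44, 10, 2], "turn": [0, 0, -2.4], "hand": 85}
    - {"slide": [-44, 8, 2], "turn": [0, 0, -2.3], "hand": 85}

```text
clock: 1.98
eef_pos: [487.0, 6.6, 221.1]
tool_rot: [-3.141, -0.0, 1.866]
force: [0.5, 0.1, -0.1]
width: 85.2
```

```bash
python3 - <<'E'
from h import *
from cell import *
s=read_state();st(s)
c=calibration('wrist');np.savez('pics/wristcal.npz',**c)
im,d=get_image('wrist');cv2.imwrite('pics/w1.png',im);np.save('pics/w1.npy',d)
a=-1.15
for x in(-84,-122,-154):print(proj('wrist',SW(x,90*np.sin(a),100+90*np.cos(a))))
print(proj('wrist',SW(0,0,148)))
E
```

```text
t 1.98 p [487.    6.6 221.1] rpy [-3.141 -0.     1.866] F [ 0.5  0.1 -0.1] w 85.2 q [-0.04  0.41 -0.05  1.97  0.03  0.76  1.77]
  stand frame [-128.1  -82.9  221.1]
[317.0467617  325.47766642]
[317.24259297 267.547675  ]
[317.42124624 214.69920971]
[442.42291761 450.54697844]
```

View pics/w1.png

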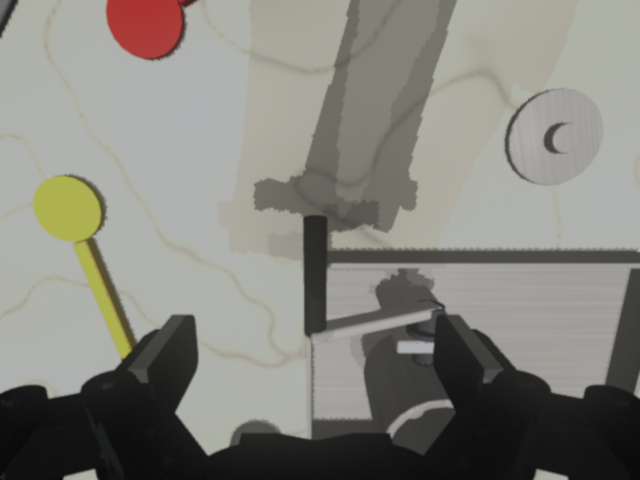

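Emit:
play_rows:
  targets:
    - {"slide": [0, 0, 30], "turn": [0, 0, 0], "hand": 60}
    - {"slide": [1, 0, 30], "turn": [0, 0, 0], "hand": 50}
    - {"slide": [0, 0, 30], "turn": [0, 0, 0], "hand": 50}
    - {"slide": [0, 0, 13], "turn": [0, 0, 0], "hand": 50}
    - {"slide": [0, 0, 0], "turn": [0, 0, 0], "hand": 0}

```text
clock: 2.65
eef_pos: [485.9, 9.0, 117.8]
tool_rot: [-3.14, -0.0, 1.864]
force: [-0.9, 0.4, -0.7]
width: 32.9
```

Emit:
play_rows:
  targets:
    - {"slide": [0, 0, 0], "turn": [0, 0, 0], "hand": 0}
    - {"slide": [0, 0, 0], "turn": [0, 0, 0], "hand": 0}
    - {"slide": [0, 0, 0], "turn": [0, 0, 0], "hand": 0}

```text
clock: 3.02
eef_pos: [487.7, 6.7, 119.6]
tool_rot: [3.139, 0.003, 1.863]
force: [1.0, -5.7, -1.8]
width: 12.0
```

```bash
python3 - <<'E'
from h import *
from cell import *
st(read_state())
T=np.linspace(0,2.3,21)
y=90*np.sin(T-1.15);z=100+90*np.cos(T-1.15)
py,pz=y[0],z[0]
for t,a,b in zip(T[1:],y[1:],z[1:]):
    dx,dz=round(a-py),round(b-pz);py+=dx;pz+=dz;print(round(t,2),[dx,0,-dz])
E
```

```text
t 3.02 p [487.7   6.7 119.6] rpy [3.139e+00 3.000e-03 1.863e+00] F [ 1.  -5.7 -1.8] w 12.0 q [-0.05  0.57 -0.04  2.07  0.05  0.49  1.74]
  stand frame [-127.4  -83.   119.6]
0.12 [5, 0, -9]
0.23 [6, 0, -9]
0.34 [6, 0, -8]
0.46 [8, 0, -7]
0.57 [8, 0, -6]
0.69 [9, 0, -5]
0.8 [10, 0, -4]
0.92 [10, 0, -3]
1.03 [10, 0, -2]
1.15 [10, 0, 0]
1.26 [10, 0, 0]
1.38 [11, 0, 2]
1.5 [10, 0, 3]
1.61 [9, 0, 4]
1.72 [9, 0, 5]
1.84 [8, 0, 6]
1.95 [8, 0, 7]
2.07 [7, 0, 8]
2.18 [6, 0, 9]
2.3 [4, 0, 9]
```

Emit:
play_rows:
  targets:
    - {"slide": [5, 0, -9], "turn": [0, 0, 0], "hand": 0}
    - {"slide": [6, 0, -9], "turn": [0, 0, 0], "hand": 0}
    - {"slide": [6, 0, -8], "turn": [0, 0, 0], "hand": 0}
    - {"slide": [8, 0, -7], "turn": [0, 0, 0], "hand": 0}
    - {"slide": [8, 0, -6], "turn": [0, 0, 0], "hand": 0}

```text
clock: 3.65
eef_pos: [478.9, 35.7, 159.3]
tool_rot: [3.138, 0.007, 1.861]
force: [2.2, -11.9, 0.5]
width: 12.1
```

Emit:
play_rows:
  targets:
    - {"slide": [9, 0, -5], "turn": [0, 0, 0], "hand": 0}
    - {"slide": [10, 0, -4], "turn": [0, 0, 0], "hand": 0}
    - {"slide": [10, 0, -3], "turn": [0, 0, 0], "hand": 0}
    - {"slide": [10, 0, -2], "turn": [0, 0, 0], "hand": 0}
    - {"slide": [10, 0, 0], "turn": [0, 0, 0], "hand": 0}

```text
clock: 4.28
eef_pos: [464.5, 83.6, 174.4]
tool_rot: [3.138, 0.005, 1.861]
force: [-1.6, -12.1, 19.1]
width: 11.7
```

Emit:
play_rows:
  targets:
    - {"slide": [10, 0, 0], "turn": [0, 0, 0], "hand": 0}
    - {"slide": [11, 0, 1], "turn": [0, 0, 0], "hand": 0}
    - {"slide": [10, 0, 2], "turn": [0, 0, 0], "hand": 0}
    - {"slide": [9, 0, 3], "turn": [0, 0, 0], "hand": 0}
    - {"slide": [9, 0, 5], "turn": [0, 0, 0], "hand": 0}

```text
clock: 4.9
eef_pos: [450.0, 131.8, 162.0]
tool_rot: [3.139, 0.004, 1.862]
force: [-0.5, -4.0, 6.4]
width: 11.8
```

```bash
python3 - <<'E'
from h import *
from cell import *
s=read_state();st(s)
p=Sinv(s['eef_pos']);print('tilt',1.15+np.arctan2(p[1],p[2]+19-100),np.hypot(p[1],p[2]+19-100))
E
```

```text
t 4.9 p [450.  131.8 162. ] rpy [3.139 0.004 1.862] F [-0.5 -4.   6.4] w 11.8 q [-0.33  0.48 -0.02  2.08  0.03  0.58  1.49]
  stand frame [-127.3   47.6  162. ]
tilt 1.6812758900030622 93.96530837776871
```

Emit:
play_rows:
  targets:
    - {"slide": [8, 0, 6], "turn": [0, 0, 0], "hand": 0}
    - {"slide": [8, 0, 7], "turn": [0, 0, 0], "hand": 0}
    - {"slide": [7, 0, 8], "turn": [0, 0, 0], "hand": 0}
    - {"slide": [6, 0, 8], "turn": [0, 0, 0], "hand": 0}
    - {"slide": [4, 0, 9], "turn": [0, 0, 0], "hand": 0}

```text
clock: 5.52
eef_pos: [440.5, 164.0, 123.7]
tool_rot: [3.139, 0.003, 1.863]
force: [1.4, -6.6, 11.5]
width: 12.3
```

Emit:
play_rows:
  targets:
    - {"slide": [1, 0, 3], "turn": [0, 0, 0], "hand": 0}
    - {"slide": [0, 0, 0], "turn": [0, 0, 0], "hand": 0}
    - {"slide": [0, 0, 0], "turn": [0, 0, 0], "hand": 0}
    - {"slide": [0, 0, 0], "turn": [0, 0, 0], "hand": 0}

```text
clock: 6.02
eef_pos: [440.7, 164.1, 122.4]
tool_rot: [3.138, 0.003, 1.861]
force: [-1.8, -9.6, 22.2]
width: 11.7
```

```bash
python3 - <<'E'
from h import *
from cell import *
s=read_state();st(s)
p=Sinv(s['eef_pos']);print('tilt',1.15+np.arctan2(p[1],p[2]+19-100),np.hypot(p[1],p[2]+19-100))
im,d=get_image('scene');cv2.imwrite('pics/s2.png',cv2.resize(im[180:330,290:450],None,fx=4.5,fy=4,interpolation=cv2.INTER_CUBIC))
im,d=get_image('top');cv2.imwrite('pics/t2.png',cv2.resize(im[110:310,180:350],None,fx=3,fy=3,interpolation=cv2.INTER_CUBIC))
E
```

```text
t 6.03 p [440.7 164.1 122.4] rpy [3.138e+00 3.000e-03 1.861e+00] F [-1.8 -9.6 22.2] w 11.7 q [-0.41  0.55 -0.02  2.11  0.03  0.47  1.42]
  stand frame [-126.9   81.2  122.4]
tilt 2.2491875551720657 91.19203883758253
```

View pics/s2.png

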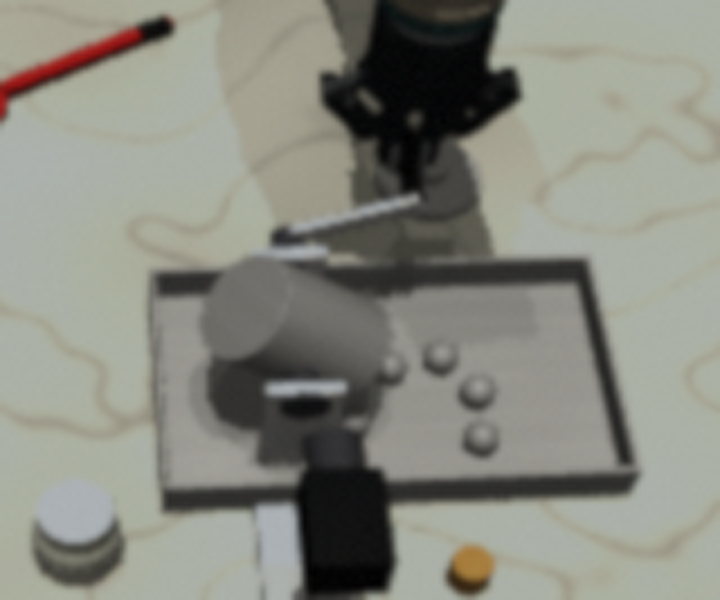

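View pics/t2.png

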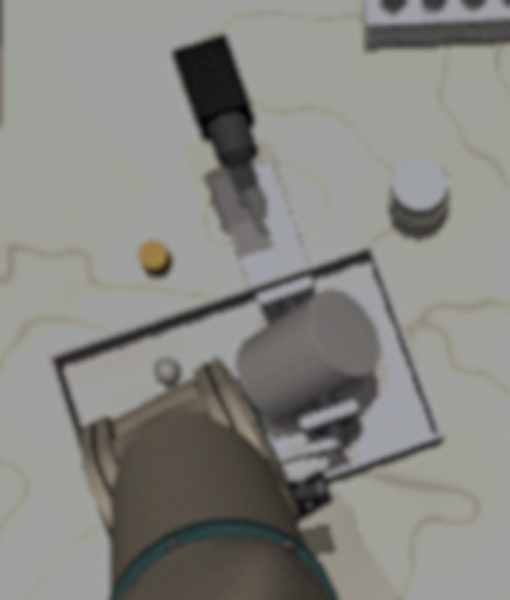

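Emit:
play_rows:
  targets:
    - {"slide": [0, 0, 0], "turn": [0, 0, 0], "hand": 0}
    - {"slide": [0, 0, 0], "turn": [0, 0, 0], "hand": 0}
    - {"slide": [0, 0, 0], "turn": [0, 0, 0], "hand": 0}
    - {"slide": [0, 0, 0], "turn": [0, 0, 0], "hand": 0}

```text
clock: 6.62
eef_pos: [440.6, 164.1, 122.4]
tool_rot: [3.138, 0.003, 1.861]
force: [-1.8, -10.1, 20.9]
width: 12.1
```

```bash
python3 - <<'E'
from h import *
from cell import *
s=read_state();st(s)
im,d=get_image('scene');cv2.imwrite('pics/s3.png',cv2.resize(im[255:305,340:415],None,fx=10,fy=10,interpolation=cv2.INTER_CUBIC))
E
```

```text
t 6.62 p [440.6 164.1 122.4] rpy [3.138e+00 3.000e-03 1.861e+00] F [ -1.8 -10.1  20.9] w 12.1 q [-0.41  0.55 -0.02  2.11  0.03  0.47  1.42]
  stand frame [-126.9   81.2  122.4]
```

View pics/s3.png

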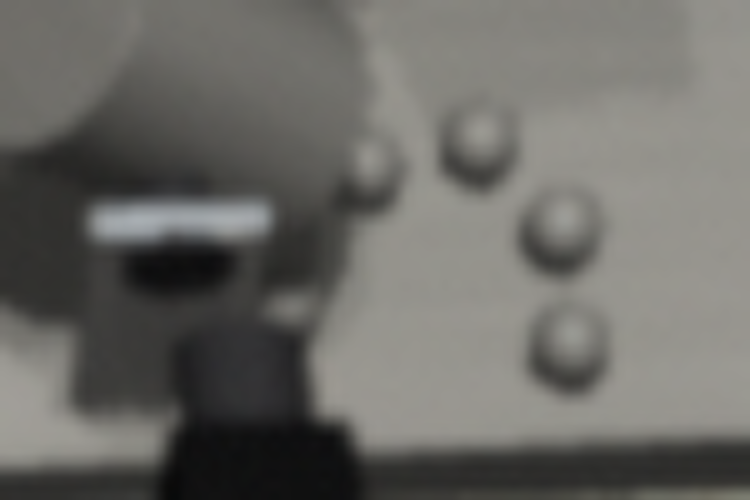

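```bash
python3 - <<'E'
from h import *
for x,y in((295,305),(370,175),(480,145),(560,230),(568,345)):
    print(np.round(Sinv(plane('scene',340+x/10,255+y/10,16)),0))
E
```

```text
[34. 46. 16.]
[-9. 74. 16.]
[-19. 109.  16.]
[ 12. 130.  16.]
[ 51. 127.  16.]
```

Emit:
play_rows:
  targets:
    - {"slide": [-1, 0, -3], "turn": [0, 0, 0], "hand": 0}
    - {"slide": [-4, 0, -9], "turn": [0, 0, 0], "hand": 0}
    - {"slide": [-6, 0, -8], "turn": [0, 0, 0], "hand": 0}
    - {"slide": [-7, 0, -8], "turn": [0, 0, 0], "hand": 0}
    - {"slide": [-8, 0, -7], "turn": [0, 0, 0], "hand": 0}

```text
clock: 7.3
eef_pos: [447.0, 143.1, 155.3]
tool_rot: [3.139, -0.002, 1.865]
force: [3.4, 3.3, -8.4]
width: 11.7
```

Emit:
play_rows:
  targets:
    - {"slide": [-8, 0, -6], "turn": [0, 0, 0], "hand": 0}
    - {"slide": [-9, 0, -5], "turn": [0, 0, 0], "hand": 0}
    - {"slide": [-9, 0, -4], "turn": [0, 0, 0], "hand": 0}
    - {"slide": [-10, 0, -3], "turn": [0, 0, 0], "hand": 0}
    - {"slide": [-11, 0, -2], "turn": [0, 0, 0], "hand": 0}

```text
clock: 7.92
eef_pos: [459.4, 102.3, 177.5]
tool_rot: [3.138, -0.006, 1.869]
force: [-6.9, 10.1, 25.5]
width: 12.2
```

Emit:
play_rows:
  targets:
    - {"slide": [-10, 0, 0], "turn": [0, 0, 0], "hand": 0}
    - {"slide": [-10, 0, 0], "turn": [0, 0, 0], "hand": 0}
    - {"slide": [-10, 0, 2], "turn": [0, 0, 0], "hand": 0}
    - {"slide": [-10, 0, 3], "turn": [0, 0, 0], "hand": 0}
    - {"slide": [-10, 0, 4], "turn": [0, 0, 0], "hand": 0}

```text
clock: 8.55
eef_pos: [475.3, 50.4, 167.5]
tool_rot: [3.138, -0.001, 1.865]
force: [1.7, 4.2, 0.9]
width: 11.7
```

```bash
python3 - <<'E'
from h import *
from cell import *
s=read_state();st(s)
p=Sinv(s['eef_pos']);print('tilt',1.15+np.arctan2(p[1],p[2]+19-100),np.hypot(p[1],p[2]+19-100))
E
```

```text
t 8.55 p [475.3  50.4 167.5] rpy [ 3.138e+00 -1.000e-03  1.865e+00] F [1.7 4.2 0.9] w 11.7 q [-0.14  0.48 -0.04  2.06  0.03  0.6   1.67]
  stand frame [-126.6  -37.6  167.5]
tilt 0.7404275667060053 94.34091060568042
```

Emit:
play_rows:
  targets:
    - {"slide": [-9, 0, 5], "turn": [0, 0, 0], "hand": 0}
    - {"slide": [-8, 0, 6], "turn": [0, 0, 0], "hand": 0}
    - {"slide": [-8, 0, 7], "turn": [0, 0, 0], "hand": 0}
    - {"slide": [-6, 0, 8], "turn": [0, 0, 0], "hand": 0}
    - {"slide": [-6, 0, 9], "turn": [0, 0, 0], "hand": 0}

```text
clock: 9.18
eef_pos: [486.3, 13.9, 131.7]
tool_rot: [3.138, 0.0, 1.865]
force: [-0.2, 1.2, 12.0]
width: 11.5
```

Emit:
play_rows:
  targets:
    - {"slide": [-5, 0, 9], "turn": [0, 0, 0], "hand": 0}
    - {"slide": [-2, 0, 4], "turn": [0, 0, 0], "hand": 0}
    - {"slide": [0, 0, 0], "turn": [0, 0, 0], "hand": 0}
    - {"slide": [0, 0, 0], "turn": [0, 0, 0], "hand": 0}

```text
clock: 9.68
eef_pos: [488.3, 7.0, 117.8]
tool_rot: [3.139, 0.001, 1.865]
force: [4.9, 0.8, -1.3]
width: 11.5
```

```bash
python3 - <<'E'
from h import *
from cell import *
s=read_state();st(s)
p=Sinv(s['eef_pos']);print('tilt',1.15+np.arctan2(p[1],p[2]+19-100),np.hypot(p[1],p[2]+19-100))
im,d=get_image('scene');cv2.imwrite('pics/s4.png',cv2.resize(im[180:330,290:450],None,fx=4.5,fy=4,interpolation=cv2.INTER_CUBIC))
E
```

```text
t 9.68 p [488.3   7.  117.8] rpy [3.139e+00 1.000e-03 1.865e+00] F [ 4.9  0.8 -1.3] w 11.5 q [-0.05  0.58 -0.04  2.07  0.04  0.49  1.75]
  stand frame [-126.7  -82.9  117.8]
tilt -0.0035271544831889656 90.69267337372473
```

View pics/s4.png

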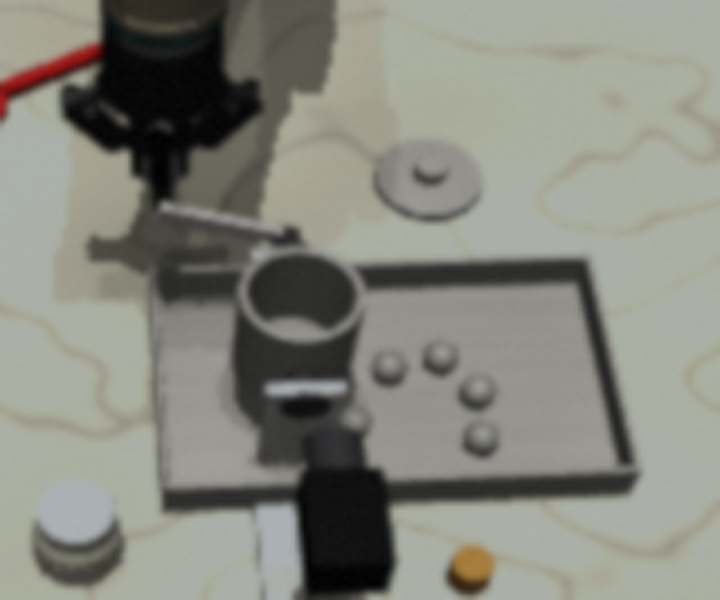

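Emit:
play_rows:
  targets:
    - {"slide": [0, 0, 0], "turn": [0, 0, 0], "hand": 45}
    - {"slide": [0, 0, 0], "turn": [0, 0, 0], "hand": 45}
    - {"slide": [0, 0, 0], "turn": [0, 0, 0], "hand": 45}
    - {"slide": [0, 0, -15], "turn": [0, 0, 0], "hand": 45}
    - {"slide": [0, 0, -40], "turn": [0, 0, 0], "hand": 45}

```text
clock: 10.35
eef_pos: [484.9, 6.9, 171.4]
tool_rot: [-3.136, -0.001, 1.864]
force: [0.3, -1.0, 0.3]
width: 44.8
```

```bash
python3 - <<'E'
from h import *
from cell import *
s=read_state();st(s)
im,d=get_image('scene');cv2.imwrite('pics/s5.png',cv2.resize(im[180:330,290:450],None,fx=4.5,fy=4,interpolation=cv2.INTER_CUBIC))
print(s['qpos'])
rows(s['eef_pos'],rot(s['tool_rot']),[(SW(-40,40,300),down(16.8))],[9])
E
```

```text
t 10.35 p [484.9   6.9 171.4] rpy [-3.136e+00 -1.000e-03  1.864e+00] F [ 0.3 -1.   0.3] w 44.8 q [-0.04  0.49 -0.05  2.03  0.04  0.64  1.76]
  stand frame [-130.   -82.   171.4]
[-0.04027097  0.48671964 -0.04510017  2.0256225   0.03536431  0.63567872
  1.7557064 ]
[14, 10, -14] [-0.0, 0.0, 10.0]
[15, 7, -15] [-0.1, 0.0, 10.0]
[16, 5, -14] [0.0, 0.1, 10.0]
[17, 2, -14] [-0.0, -0.0, 10.0]
[16, -1, -15] [-0.1, 0.0, 10.0]
[17, -4, -14] [-0.0, 0.0, 10.0]
[15, -7, -14] [-0.0, 0.0, 10.0]
[14, -9, -14] [-0.1, 0.1, 10.0]
[12, -12, -15] [0.0, -0.0, 10.0]
 -> [535.3 149.7 300.3] [ 3.142 -0.     0.294]
```

View pics/s5.png

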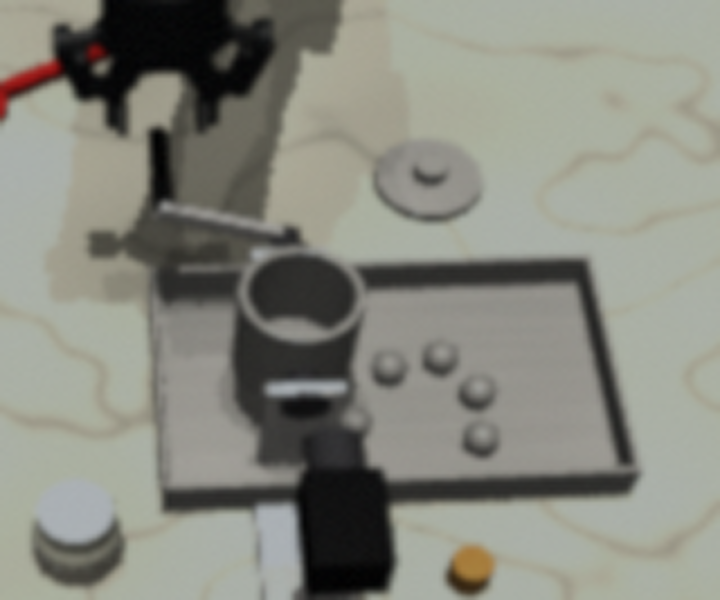

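Emit:
play_rows:
  targets:
    - {"slide": [14, 10, -20], "turn": [0, 0, 10], "hand": 60}
    - {"slide": [15, 7, -20], "turn": [0, 0, 10], "hand": 60}
    - {"slide": [16, 5, -18], "turn": [0, 0, 10], "hand": 60}
    - {"slide": [17, 2, -15], "turn": [0, 0, 10], "hand": 60}
    - {"slide": [16, -1, -15], "turn": [0, 0, 10], "hand": 60}

```text
clock: 11.02
eef_pos: [514.3, 86.5, 260.6]
tool_rot: [-3.141, 0.001, 0.986]
force: [0.3, 0.4, 0.3]
width: 60.3
```

Emit:
play_rows:
  targets:
    - {"slide": [17, -4, -15], "turn": [0, 0, 10], "hand": 60}
    - {"slide": [15, -7, -15], "turn": [0, 0, 10], "hand": 60}
    - {"slide": [14, -9, -14], "turn": [0, 0, 10], "hand": 60}
    - {"slide": [12, -12, -10], "turn": [0, 0, 10], "hand": 60}

```text
clock: 11.52
eef_pos: [536.7, 150.3, 314.6]
tool_rot: [-3.141, 0.0, 0.288]
force: [0.5, 0.3, 0.0]
width: 60.0
```

```bash
python3 - <<'E'
from h import *
from cell import *
s=read_state();st(s);print(s['qpos'])
f=np.array([np.sin(np.radians(22.5)),0,-np.cos(np.radians(22.5))]);f=Ro.from_euler('z',SY).apply(f)
R=rot(s['tool_rot']);print('f in tool',R.inv().apply(f))
E
```

```text
t 11.53 p [536.7 150.3 314.6] rpy [-3.141  0.     0.288] F [0.5 0.3 0. ] w 60.0 q [-0.59  0.43  0.4   1.67 -0.19  1.07  0.15]
  stand frame [-38.9  40.2 314.6]
[-0.59195573  0.43139741  0.40036621  1.67415486 -0.1865365   1.07433982
  0.15259975]
f in tool [ 0.38311433 -0.00195867  0.92369886]
```

Emit:
play_rows:
  targets:
    - {"slide": [0, 0, 0], "turn": [-3.8, 0, -9.2], "hand": 60}
    - {"slide": [0, 0, 0], "turn": [-3.8, 0, -9.2], "hand": 60}
    - {"slide": [0, 0, 0], "turn": [-3.8, 0, -9.2], "hand": 60}
    - {"slide": [0, 0, 0], "turn": [-3.8, 0, -9.2], "hand": 60}
    - {"slide": [0, 0, 0], "turn": [-3.8, 0, -9.2], "hand": 60}

```text
clock: 12.15
eef_pos: [536.5, 149.9, 313.9]
tool_rot: [2.843, 0.128, 1.09]
force: [-0.4, -0.1, -0.2]
width: 59.9
```

```bash
python3 - <<'E'
from h import *
from cell import *
s=read_state();st(s);print(s['qpos'])
print(rot(s['tool_rot']).as_matrix())
E
```

```text
t 12.15 p [536.5 149.9 313.9] rpy [2.843 0.128 1.09 ] F [-0.4 -0.1 -0.2] w 59.9 q [-0.75  0.38  0.33  1.8   0.25  0.92  0.51]
  stand frame [-39.2  40.  313.9]
[-0.75313234  0.38394512  0.32526891  1.79510154  0.24598052  0.91584014
  0.51067003]
[[ 0.45850829  0.86476341  0.20482772]
 [ 0.87952246 -0.40854042 -0.24399788]
 [-0.12732004  0.29202563 -0.94789801]]
```

Emit:
play_rows:
  targets:
    - {"slide": [0, 0, 0], "turn": [-3.8, 0, -9.2], "hand": 60}
    - {"slide": [0, 0, 0], "turn": [-3.8, 0, -9.2], "hand": 60}
    - {"slide": [0, 0, 0], "turn": [-3.8, 0, -9.2], "hand": 60}
    - {"slide": [0, 0, 0], "turn": [-3.8, 0, -9.2], "hand": 60}
    - {"slide": [0, 0, 0], "turn": [-3.8, 0, -9.2], "hand": 60}

```text
clock: 12.78
eef_pos: [536.4, 149.9, 313.9]
tool_rot: [2.717, 0.426, 1.866]
force: [1.0, 0.3, 0.6]
width: 60.2
```

```bash
python3 - <<'E'
from h import *
from cell import *
s=read_state();st(s);print(s['qpos'])
print(rot(s['tool_rot']).as_matrix())
E
```

```text
t 12.78 p [536.4 149.9 313.9] rpy [2.717 0.426 1.866] F [1.  0.3 0.6] w 60.2 q [-0.88  0.29  0.31  2.07  0.77  0.62  0.75]
  stand frame [-39.3  40.  313.9]
[-0.88168809  0.29451927  0.30913019  2.0728413   0.7738166   0.61549047
  0.75477518]
[[-0.26490959  0.82225318  0.50370886]
 [ 0.87121099  0.42798568 -0.24045723]
 [-0.4132969   0.37513727 -0.82973352]]
```

```bash
cat >> h.py <<'E'
_c=np.sqrt(.5)
RF=Ro.from_euler('z',SY)*Ro.from_matrix(np.array([[-_c,0,-_c],[0,1,0],[_c,0,-_c]]).T)  # columns placeholder
RF=Ro.from_euler('z',SY)*Ro.from_matrix(np.column_stack([[-_c,0,-_c],[0,1,0],[_c,0,-_c]]))
E
python3 - <<'E'
from h import *
from cell import *
s=read_state()
rows(s['eef_pos'],rot(s['tool_rot']),[(SW(20,60,280),RF)],[8])
E
```

```text
[4, 6, 6] [-3.8, -0.0, -9.2]
[3, 5, 6] [-3.9, -0.0, -9.3]
[2, 6, 6] [-3.8, -0.1, -9.2]
[1, 6, 7] [-3.8, 0.0, -9.3]
[1, 5, 7] [-3.9, 0.0, -9.2]
[-1, 5, 8] [-3.8, -0.0, -9.3]
[-1, 4, 7] [-3.8, -0.0, -9.2]
[-2, 4, 8] [-3.9, -0.1, -9.3]
 -> [587.3 186.6 280.6] [ 3.141  0.786 -2.848]
```

Emit:
play_rows:
  targets:
    - {"slide": [4, 6, 6], "turn": [-3.8, 0, -9.2], "hand": 60}
    - {"slide": [3, 5, 6], "turn": [-3.9, 0, -9.3], "hand": 60}
    - {"slide": [2, 6, 6], "turn": [-3.8, -0.1, -9.2], "hand": 60}
    - {"slide": [1, 6, 7], "turn": [-3.8, 0, -9.3], "hand": 60}

```text
clock: 13.28
eef_pos: [562.3, 167.0, 298.2]
tool_rot: [2.813, 0.668, 2.542]
force: [0.9, 0.0, 0.6]
width: 60.3
```

```bash
python3 - <<'E'
from h import *
from cell import *
s=read_state();st(s);print(s['qpos'])
E
```

```text
t 13.28 p [562.3 167.  298.2] rpy [2.813 0.668 2.542] F [0.9 0.  0.6] w 60.3 q [-0.93  0.31  0.43  2.25  1.58  0.29  0.61]
  stand frame [ -9.6  48.9 298.2]
[-0.92779236  0.31372221  0.42863042  2.2512324   1.58410573  0.29153534
  0.60647996]
```

Emit:
play_rows:
  targets:
    - {"slide": [1, 5, 7], "turn": [-3.9, 0, -9.2], "hand": 60}
    - {"slide": [-1, 5, 8], "turn": [-3.8, 0, -9.3], "hand": 60}
    - {"slide": [-1, 4, 7], "turn": [-3.8, 0, -9.2], "hand": 60}
    - {"slide": [-2, 4, 8], "turn": [-3.9, -0.1, -9.3], "hand": 60}

```text
clock: 13.78
eef_pos: [587.1, 180.5, 285.3]
tool_rot: [3.082, 0.788, -3.003]
force: [-0.5, 0.2, -0.3]
width: 60.1
```

```bash
python3 - <<'E'
from h import *
from cell import *
s=read_state();st(s);print(s['qpos'])
R=rot(s['tool_rot']);print('err',(R.inv()*RF).as_rotvec(degrees=True))
E
```

```text
t 13.78 p [587.1 180.5 285.3] rpy [ 3.082  0.788 -3.003] F [-0.5  0.2 -0.3] w 60.1 q [-0.44  0.33  0.01  2.31  2.66  0.3   0.26]
  stand frame [ 18.   54.6 285.3]
[-0.43525317  0.32788396  0.01389464  2.3064508   2.66313838  0.3042169
  0.25543431]
err [-2.87974811  0.32635682 -6.26174331]
```

```bash
python3 - <<'E'
from h import *
from cell import *
s=read_state()
rows(s['eef_pos'],rot(s['tool_rot']),[(SW(13.4,95,195),RF)],[4])
E
```

```text
[18, 9, 15] [-0.7, 0.1, -1.6]
[18, 9, 14] [-0.7, 0.1, -1.5]
[17, 10, 15] [-0.8, 0.0, -1.6]
[17, 10, 15] [-0.7, 0.1, -1.6]
 -> [570.7 218.2 195.1] [-3.141  0.786 -2.847]
```

Emit:
play_rows:
  targets:
    - {"slide": [18, 9, 15], "turn": [-0.7, 0, -1.6], "hand": 60}
    - {"slide": [18, 9, 14], "turn": [-0.7, 0, -1.5], "hand": 60}
    - {"slide": [17, 10, 15], "turn": [-0.8, 0, -1.6], "hand": 60}
    - {"slide": [17, 10, 15], "turn": [-0.7, 0, -1.6], "hand": 60}

```text
clock: 14.28
eef_pos: [571.7, 218.0, 194.9]
tool_rot: [3.14, 0.792, -2.855]
force: [0.5, -0.6, -0.6]
width: 59.8
```

```bash
python3 - <<'E'
from h import *
from cell import *
s=read_state();st(s);print(s['qpos'])
R=rot(s['tool_rot']);print('err',(R.inv()*RF).as_rotvec(degrees=True))
E
```

```text
t 14.28 p [571.7 218.  194.9] rpy [ 3.14   0.792 -2.855] F [ 0.5 -0.6 -0.6] w 59.8 q [-0.4   0.54 -0.12  2.4   2.79  0.61  0.18]
  stand frame [ 14.1  95.  194.9]
[-0.40448966  0.54151655 -0.1216167   2.40072983  2.7898031   0.61440001
  0.17871158]
err [-0.16062487  0.36638019 -0.27523713]
```

Emit:
play_rows:
  targets:
    - {"slide": [-35, -19, -30], "turn": [0, 0, 0], "hand": 60}
    - {"slide": [-35, -19, -30], "turn": [0.4, 0, 1], "hand": 60}
    - {"slide": [2, -4, -8], "turn": [3.8, 0, 9.2], "hand": 60}
    - {"slide": [1, -4, -7], "turn": [3.8, 0, 9.2], "hand": 60}
    - {"slide": [1, -5, -8], "turn": [3.8, 0, 9.2], "hand": 60}

```text
clock: 14.9
eef_pos: [571.9, 166.9, 299.2]
tool_rot: [2.878, 0.724, 2.764]
force: [0.6, -0.4, -1.2]
width: 59.9
```

Emit:
play_rows:
  targets:
    - {"slide": [-1, -5, -7], "turn": [3.8, 0, 9.2], "hand": 60}
    - {"slide": [-1, -6, -7], "turn": [3.8, 0, 9.2], "hand": 60}
    - {"slide": [-2, -6, -6], "turn": [3.8, 0, 9.2], "hand": 60}
    - {"slide": [-3, -5, -6], "turn": [3.8, 0, 9.2], "hand": 60}
    - {"slide": [-4, -6, -6], "turn": [3.8, 0, 9.2], "hand": 60}

```text
clock: 15.52
eef_pos: [551.7, 141.5, 319.0]
tool_rot: [2.711, 0.488, 1.985]
force: [0.2, -0.3, 0.1]
width: 59.9
```

```bash
python3 - <<'E'
from h import *
from cell import *
s=read_state();st(s);print(s['qpos'])
# target above mirror, view pose
u=np.array([np.cos(np.radians(-19.3)),np.sin(np.radians(-19.3)),0])
M=np.array([514.5,-348,0]);g=M-95*u;print(g)
rows(s['eef_pos'],rot(s['tool_rot']),[(np.r_[536,60,300],down(16.8)),(np.r_[g[:2],230],down(-109.3))],[10,13])
E
```

```text
t 15.53 p [551.7 141.5 319. ] rpy [2.711 0.488 1.985] F [ 0.2 -0.3  0.1] w 59.9 q [-0.98  0.3   0.48  2.1   0.82  0.51  0.86]
  stand frame [-27.1  27.5 319. ]
[-0.98473238  0.30209419  0.47659604  2.10414244  0.81936619  0.50911143
  0.86337387]
[ 424.8389096  -316.60113269    0.        ]
[-5, -6, 2] [4.2, 0.0, 9.9]
[-6, -5, 3] [4.2, 0.0, 9.9]
[-7, -4, 4] [4.2, 0.1, 10.0]
[-8, -2, 3] [4.2, -0.0, 9.9]
[-8, -1, 4] [4.1, 0.0, 9.9]
[-7, 1, 3] [4.2, 0.0, 9.9]
[-8, 2, 4] [4.2, 0.0, 10.0]
[-7, 4, 3] [4.2, 0.0, 9.9]
[-6, 5, 3] [4.2, 0.1, 9.9]
[-5, 6, 2] [4.2, -0.0, 9.9]
 -> [535.5  60.3 300. ] [-3.141 -0.     0.294]
[-17, 25, 5] [-0.0, -0.0, 9.7]
[-12, 28, 6] [-0.0, 0.0, 9.7]
[-7, 29, 5] [-0.0, 0.0, 9.7]
[-2, 30, 6] [-0.0, 0.0, 9.7]
[3, 30, 5] [-0.0, 0.0, 9.7]
[8, 29, 5] [-0.0, 0.0, 9.7]
[13, 28, 6] [-0.0, 0.0, 9.7]
[17, 25, 5] [-0.0, 0.0, 9.7]
[21, 21, 5] [-0.0, 0.0, 9.7]
[25, 18, 6] [-0.0, 0.0, 9.7]
[27, 13, 5] [-0.0, 0.0, 9.7]
[29, 9, 6] [-0.0, 0.0, 9.7]
[30, 3, 5] [-0.0, 0.0, 9.7]
 -> [ 425.3 -316.8  229.9] [-3.141  0.    -1.907]
```

Emit:
play_rows:
  targets:
    - {"slide": [-5, -6, 2], "turn": [4.1, 0, 9.8], "hand": 60}
    - {"slide": [-6, -5, 3], "turn": [4.1, 0, 9.8], "hand": 60}
    - {"slide": [-7, -4, 4], "turn": [4.1, 0, 9.8], "hand": 60}
    - {"slide": [-8, -2, 3], "turn": [4.1, 0, 9.8], "hand": 60}
    - {"slide": [-8, -1, 4], "turn": [4.1, 0, 9.8], "hand": 60}

```text
clock: 16.15
eef_pos: [544.9, 99.9, 309.4]
tool_rot: [2.812, 0.152, 1.154]
force: [0.8, 0.2, -0.0]
width: 59.7
```

Emit:
play_rows:
  targets:
    - {"slide": [-7, 1, 3], "turn": [4.1, 0, 9.8], "hand": 60}
    - {"slide": [-8, 2, 4], "turn": [4.1, 0, 9.8], "hand": 60}
    - {"slide": [-7, 4, 3], "turn": [4.1, 0, 9.8], "hand": 60}
    - {"slide": [-6, 5, 3], "turn": [4.1, 0, 9.8], "hand": 60}
    - {"slide": [-5, 6, 2], "turn": [4.1, 0, 9.8], "hand": 60}

```text
clock: 16.77
eef_pos: [537.5, 59.6, 300.5]
tool_rot: [3.127, -0.003, 0.314]
force: [0.3, 0.6, -0.8]
width: 60.2
```

```bash
python3 - <<'E'
from h import *
from cell import *
s=read_state();st(s);print(s['qpos'])
# target above mirror, view pose
u=np.array([np.cos(np.radians(-19.3)),np.sin(np.radians(-19.3)),0])
M=np.array([514.5,-348,0]);g=M-95*u;print(g)
rows(s['eef_pos'],rot(s['tool_rot']),[(np.r_[g[:2],230],down(-109.3))],[13])
E
```

```text
t 16.77 p [537.5  59.6 300.5] rpy [ 3.127e+00 -3.000e-03  3.140e-01] F [ 0.3  0.6 -0.8] w 60.2 q [-0.54  0.43  0.54  1.75 -0.24  1.02  0.4 ]
  stand frame [-64.4 -46.8 300.5]
[-0.53709029  0.43433612  0.53817812  1.74643918 -0.23972707  1.02241907
  0.39849561]
[ 424.8389096  -316.60113269    0.        ]
[-17, 25, 6] [0.0, -0.1, 9.8]
[-13, 27, 6] [0.0, -0.1, 9.8]
[-8, 29, 5] [0.1, -0.0, 9.8]
[-3, 30, 6] [-0.0, -0.1, 9.8]
[3, 30, 6] [0.0, -0.1, 9.8]
[7, 29, 5] [0.0, -0.1, 9.7]
[13, 28, 6] [0.1, -0.1, 9.8]
[16, 25, 6] [-0.0, -0.0, 9.8]
[21, 22, 5] [0.0, -0.1, 9.8]
[24, 18, 6] [0.0, -0.1, 9.8]
[27, 13, 6] [0.0, -0.1, 9.8]
[29, 9, 5] [0.1, -0.1, 9.8]
[30, 4, 6] [0.0, -0.0, 9.8]
 -> [ 424.5 -316.3  229.5] [ 3.142e+00 -1.000e-03 -1.908e+00]
```

Emit:
play_rows:
  targets:
    - {"slide": [-17, 25, 6], "turn": [0, -0.1, 9.8], "hand": 60}
    - {"slide": [-13, 27, 6], "turn": [0, -0.1, 9.8], "hand": 60}
    - {"slide": [-8, 29, 5], "turn": [0, -0.1, 9.8], "hand": 60}
    - {"slide": [-3, 30, 6], "turn": [0, -0.1, 9.8], "hand": 60}
    - {"slide": [3, 30, 6], "turn": [0, -0.1, 9.8], "hand": 60}

```text
clock: 17.4
eef_pos: [494.7, -85.8, 273.5]
tool_rot: [3.13, -0.007, -0.541]
force: [0.2, 0.1, 0.2]
width: 60.0
```

Emit:
play_rows:
  targets:
    - {"slide": [7, 29, 5], "turn": [0, -0.1, 9.7], "hand": 60}
    - {"slide": [13, 28, 6], "turn": [0.1, -0.1, 9.8], "hand": 60}
    - {"slide": [16, 25, 6], "turn": [0, 0, 9.8], "hand": 60}
    - {"slide": [21, 22, 5], "turn": [0, -0.1, 9.8], "hand": 60}
    - {"slide": [24, 18, 6], "turn": [0, -0.1, 9.8], "hand": 60}

```text
clock: 18.02
eef_pos: [451.8, -230.4, 247.3]
tool_rot: [3.138, -0.006, -1.395]
force: [-0.2, 0.1, 0.2]
width: 60.1
```

Emit:
play_rows:
  targets:
    - {"slide": [27, 13, 6], "turn": [0, -0.1, 9.8], "hand": 60}
    - {"slide": [29, 9, 5], "turn": [0, -0.1, 9.8], "hand": 60}
    - {"slide": [30, 4, 6], "turn": [0, 0, 9.8], "hand": 60}
    - {"slide": [0, 0, 0], "turn": [0, 0, 0], "hand": 60}

```text
clock: 18.52
eef_pos: [425.2, -318.8, 230.7]
tool_rot: [3.139, -0.006, -1.907]
force: [0.0, 0.4, 0.1]
width: 60.3
```

```bash
python3 - <<'E'
from h import *
from cell import *
s=read_state();st(s)
c=calibration('wrist');np.savez('pics/wristcal.npz',**c)
im,d=get_image('wrist');cv2.imwrite('pics/w2.png',im);np.save('pics/w2.npy',d)
u=np.array([np.cos(np.radians(-19.3)),np.sin(np.radians(-19.3)),0])
M=np.array([514.5,-348,61])
for k in(0,-30,-95,-180):print(k,proj('wrist',M+k*u+np.r_[0,0,3]))
E
```

```text
t 18.52 p [ 425.2 -318.8  230.7] rpy [ 3.139 -0.006 -1.907] F [0.  0.4 0.1] w 60.3 q [-0.05  0.68  1.06  1.87 -0.69  1.02 -0.6 ]
  stand frame [-281.2 -376.6  230.7]
0 [310.6260953  101.11250819]
-30 [310.72104074 143.86118883]
-95 [310.90983272 228.86377824]
-180 [311.12684514 326.5724658 ]
```

View pics/w2.png

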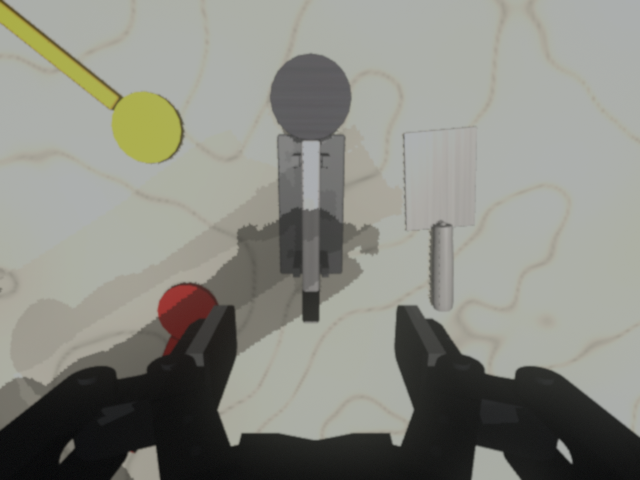

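Emit:
play_rows:
  targets:
    - {"slide": [-2, -2, 45], "turn": [0, -0.3, 0], "hand": 60}
    - {"slide": [0, 0, 45], "turn": [0, 0, 0], "hand": 60}
    - {"slide": [0, 0, 45], "turn": [0, 0, 0], "hand": 55}
    - {"slide": [0, 0, 35], "turn": [0, 0, 0], "hand": 50}
    - {"slide": [0, 0, 15], "turn": [0, 0, 0], "hand": 50}

```text
clock: 19.2
eef_pos: [429.3, -313.7, 44.6]
tool_rot: [3.138, 0.003, -1.9]
force: [-0.4, -0.9, 0.5]
width: 49.9
```

```bash
python3 - <<'E'
from h import *
from cell import *
s=read_state();st(s)
c=calibration('wrist');np.savez('pics/wristcal.npz',**c)
im,d=get_image('wrist');cv2.imwrite('pics/w3.png',im)
E
```

```text
t 19.2 p [ 429.3 -313.7   44.6] rpy [ 3.138e+00  3.000e-03 -1.900e+00] F [-0.4 -0.9  0.5] w 49.9 q [ 0.12  0.9   0.75  2.   -1.02  0.68 -0.35]
  stand frame [-275.8 -372.9   44.6]
```

View pics/w3.png

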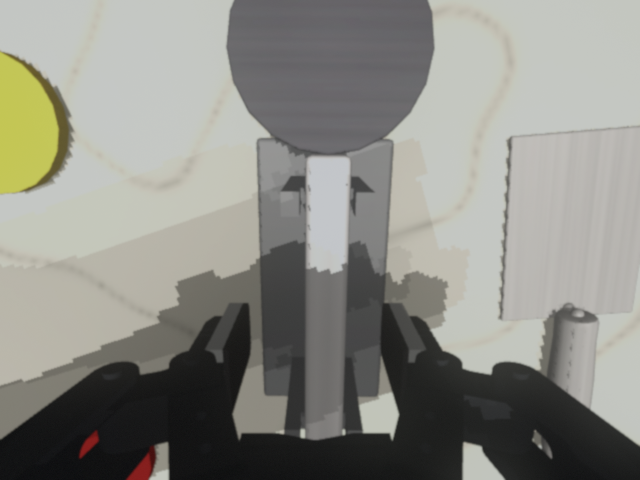

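Emit:
play_rows:
  targets:
    - {"slide": [3, 0, 5], "turn": [0, 0, 0.4], "hand": 50}
    - {"slide": [0, 0, 0], "turn": [0, 0, 0], "hand": 0}
    - {"slide": [0, 0, 0], "turn": [0, 0, 0], "hand": 0}
    - {"slide": [0, 0, 0], "turn": [0, 0, 0], "hand": 0}
    - {"slide": [0, 0, 0], "turn": [0, 0, 0], "hand": 0}

```text
clock: 19.88
eef_pos: [428.9, -319.0, 42.3]
tool_rot: [-3.141, 0.001, -1.909]
force: [-0.1, 1.3, 6.4]
width: 13.0
```

```bash
python3 - <<'E'
from h import *
from cell import *
s=read_state();st(s)
c=calibration('wrist');np.savez('pics/wristcal.npz',**c)
im,d=get_image('wrist');cv2.imwrite('pics/w4.png',im)
E
```

```text
t 19.88 p [ 428.9 -319.    42.3] rpy [-3.141e+00  1.000e-03 -1.909e+00] F [-0.1  1.3  6.4] w 13.0 q [ 0.13  0.91  0.75  1.99 -1.03  0.68 -0.35]
  stand frame [-277.7 -377.9   42.3]
```

View pics/w4.png

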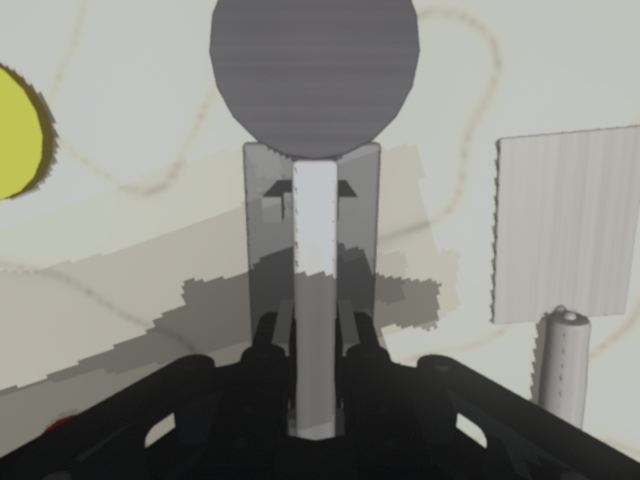

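Emit:
play_rows:
  targets:
    - {"slide": [0, 0, -10], "turn": [0, 0, 0], "hand": 0}
    - {"slide": [0, 0, -30], "turn": [0, 0, 0], "hand": 0}
    - {"slide": [0, 0, -45], "turn": [0, 0, 0], "hand": 0}
    - {"slide": [0, 0, -50], "turn": [0, 0, 0], "hand": 0}
    - {"slide": [0, 0, -50], "turn": [0, 0, 0], "hand": 0}

```text
clock: 20.55
eef_pos: [428.0, -318.5, 228.1]
tool_rot: [3.14, 0.001, -1.91]
force: [0.8, -1.2, -1.6]
width: 12.8
```

```bash
python3 - <<'E'
from h import *
from cell import *
s=read_state();st(s)
c=calibration('wrist');np.savez('pics/wristcal.npz',**c);p=s['eef_pos'];R=rot(s['tool_rot'])
np.savez('pics/pose5.npz',p=p,r=s['tool_rot'])
im,d=get_image('wrist');cv2.imwrite('pics/w5.png',im);np.save('pics/w5.npy',d)
for q in((0,-93.5,-18.7),(0,-63,-18.7),(0,-123.5,-18.7),(30,-93.5,-18.7),(-30,-93.5,-18.7)):print(q,proj('wrist',p+R.apply(q)))
rows(p,R,[(np.r_[536,60,300],down(16.8))],[13])
E
```

```text
t 20.55 p [ 428.  -318.5  228.1] rpy [ 3.14e+00  1.00e-03 -1.91e+00] F [ 0.8 -1.2 -1.6] w 12.8 q [-0.04  0.68  1.04  1.86 -0.69  1.01 -0.61]
  stand frame [-278.5 -377.1  228.1]
(0, -93.5, -18.7) [313.96518722  47.79191723]
(0, -63, -18.7) [314.0431408  158.64946128]
(0, -123.5, -18.7) [313.87645335 -78.3962423 ]
(30, -93.5, -18.7) [420.40128893  47.80952116]
(-30, -93.5, -18.7) [207.51257552  47.77431056]
[-30, 2, -6] [0.0, 0.0, -9.7]
[-30, -3, -5] [-0.0, 0.0, -9.7]
[-29, -9, -6] [-0.0, 0.0, -9.7]
[-28, -13, -5] [-0.0, 0.0, -9.7]
[-24, -17, -6] [-0.0, 0.0, -9.8]
[-22, -22, -5] [-0.0, 0.0, -9.7]
[-17, -25, -6] [-0.0, 0.0, -9.7]
[-13, -27, -5] [-0.0, 0.0, -9.7]
[-9, -29, -6] [-0.0, 0.0, -9.7]
[-3, -30, -5] [-0.0, 0.0, -9.7]
[2, -30, -6] [-0.0, 0.0, -9.7]
[7, -30, -5] [-0.1, 0.0, -9.7]
[12, -28, -6] [0.0, 0.1, -9.7]
 -> [536.1  60.3 300.3] [ 3.141e+00 -1.000e-03  2.920e-01]
```

View pics/w5.png

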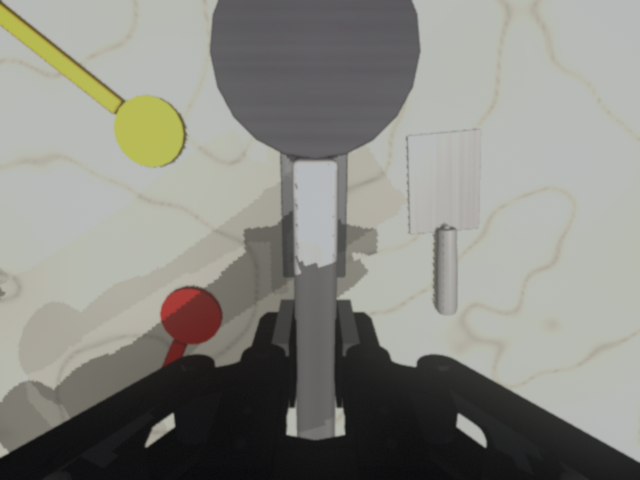

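Emit:
play_rows:
  targets:
    - {"slide": [-30, 2, -6], "turn": [0, 0, -9.7], "hand": 0}
    - {"slide": [-30, -3, -5], "turn": [0, 0, -9.7], "hand": 0}
    - {"slide": [-29, -9, -6], "turn": [0, 0, -9.7], "hand": 0}
    - {"slide": [-28, -13, -5], "turn": [0, 0, -9.7], "hand": 0}
    - {"slide": [-24, -17, -6], "turn": [0, 0, -9.8], "hand": 0}

```text
clock: 21.22
eef_pos: [469.4, -172.6, 254.5]
tool_rot: [3.141, 0.001, -1.056]
force: [0.2, -1.2, -0.8]
width: 12.7
```

Emit:
play_rows:
  targets:
    - {"slide": [-22, -22, -5], "turn": [0, 0, -9.7], "hand": 0}
    - {"slide": [-17, -25, -6], "turn": [0, 0, -9.7], "hand": 0}
    - {"slide": [-13, -27, -5], "turn": [0, 0, -9.7], "hand": 0}
    - {"slide": [-9, -29, -6], "turn": [0, 0, -9.7], "hand": 0}
    - {"slide": [-3, -30, -5], "turn": [0, 0, -9.7], "hand": 0}

```text
clock: 21.85
eef_pos: [510.8, -27.0, 281.7]
tool_rot: [-3.141, 0.001, -0.21]
force: [-0.3, 0.3, -1.9]
width: 12.6
```

Emit:
play_rows:
  targets:
    - {"slide": [2, -30, -6], "turn": [0, 0, -9.7], "hand": 0}
    - {"slide": [7, -30, -5], "turn": [0, 0, -9.7], "hand": 0}
    - {"slide": [12, -28, -6], "turn": [0, 0, -9.7], "hand": 0}

```text
clock: 22.22
eef_pos: [536.0, 60.6, 298.7]
tool_rot: [-3.141, 0.001, 0.298]
force: [0.1, 0.1, -1.2]
width: 12.9
```

```bash
python3 - <<'E'
from h import *
from cell import *
s=read_state();st(s);p=s['eef_pos'];R=rot(s['tool_rot'])
# first to the middle of the flip (as tested), about f
f=np.array([np.sin(np.radians(22.5)),0,-np.cos(np.radians(22.5))]);f=Ro.from_euler('z',SY).apply(f)
Rm=Ro.from_rotvec(f*np.radians(-100))*down(16.8)
rows(p,R,[(SW(-39,40,320),Rm),(SW(20,60,285),RF)],[10,8])
E
```

```text
t 22.23 p [536.   60.6 298.7] rpy [-3.141e+00  1.000e-03  2.980e-01] F [ 0.1  0.1 -1.2] w 12.9 q [-0.51  0.43  0.51  1.75 -0.24  1.03  0.39]
  stand frame [-65.5 -45.4 298.7]
[3, -9, -2] [-3.8, -0.0, -9.2]
[4, -7, -3] [-3.9, -0.0, -9.2]
[5, -7, -3] [-3.8, -0.0, -9.2]
[6, -6, -4] [-3.8, -0.0, -9.3]
[7, -5, -4] [-3.8, -0.0, -9.2]
[8, -3, -4] [-3.9, -0.1, -9.2]
[8, -1, -4] [-3.8, 0.0, -9.2]
[8, 0, -4] [-3.8, 0.0, -9.2]
[8, 2, -5] [-3.9, 0.0, -9.2]
[7, 3, -4] [-3.8, 0.0, -9.2]
 -> [536.7 149.8 320.2] [2.714 0.428 1.866]
[4, 6, 6] [-3.8, 0.0, -9.2]
[3, 5, 6] [-3.9, 0.0, -9.3]
[3, 6, 6] [-3.8, 0.0, -9.2]
[1, 5, 7] [-3.8, 0.0, -9.3]
[0, 6, 8] [-3.8, 0.0, -9.2]
[0, 5, 7] [-3.9, 0.0, -9.2]
[-1, 4, 8] [-3.8, 0.0, -9.3]
[-1, 3, 8] [-3.8, 0.0, -9.2]
 -> [587.1 186.1 284.8] [-3.141  0.786 -2.849]
```

Emit:
play_rows:
  targets:
    - {"slide": [3, -9, -2], "turn": [-3.8, 0, -9.2], "hand": 0}
    - {"slide": [4, -7, -3], "turn": [-3.9, 0, -9.2], "hand": 0}
    - {"slide": [5, -7, -3], "turn": [-3.8, 0, -9.2], "hand": 0}
    - {"slide": [6, -6, -4], "turn": [-3.8, 0, -9.3], "hand": 0}
    - {"slide": [7, -5, -4], "turn": [-3.8, 0, -9.2], "hand": 0}

```text
clock: 22.85
eef_pos: [536.0, 105.0, 309.6]
tool_rot: [2.841, 0.128, 1.091]
force: [-0.1, 0.4, -1.1]
width: 12.9
```

Emit:
play_rows:
  targets:
    - {"slide": [8, -3, -4], "turn": [-3.9, 0, -9.2], "hand": 0}
    - {"slide": [8, -1, -4], "turn": [-3.8, 0, -9.2], "hand": 0}
    - {"slide": [8, 0, -4], "turn": [-3.8, 0, -9.2], "hand": 0}
    - {"slide": [8, 2, -5], "turn": [-3.9, 0, -9.2], "hand": 0}
    - {"slide": [7, 3, -4], "turn": [-3.8, 0, -9.2], "hand": 0}

```text
clock: 23.48
eef_pos: [537.0, 149.4, 320.1]
tool_rot: [2.713, 0.428, 1.866]
force: [1.1, 0.1, -0.9]
width: 12.7
```

Emit:
play_rows:
  targets:
    - {"slide": [4, 6, 6], "turn": [-3.8, 0, -9.2], "hand": 0}
    - {"slide": [3, 5, 6], "turn": [-3.9, 0, -9.3], "hand": 0}
    - {"slide": [3, 6, 6], "turn": [-3.8, 0, -9.2], "hand": 0}
    - {"slide": [1, 5, 7], "turn": [-3.8, 0, -9.3], "hand": 0}

```text
clock: 23.98
eef_pos: [561.9, 165.4, 304.5]
tool_rot: [2.804, 0.666, 2.519]
force: [1.6, 0.6, -1.3]
width: 12.6
```

Emit:
play_rows:
  targets:
    - {"slide": [0, 6, 8], "turn": [-3.8, 0, -9.2], "hand": 0}
    - {"slide": [0, 5, 7], "turn": [-3.9, 0, -9.2], "hand": 0}
    - {"slide": [-1, 4, 8], "turn": [-3.8, 0, -9.3], "hand": 0}
    - {"slide": [-1, 3, 8], "turn": [-3.8, 0, -9.2], "hand": 0}

```text
clock: 24.48
eef_pos: [586.0, 176.3, 290.5]
tool_rot: [3.06, 0.785, -3.067]
force: [0.6, -0.4, -2.1]
width: 12.8
```

```bash
python3 - <<'E'
from h import *
from cell import *
s=read_state();st(s);p=s['eef_pos'];R=rot(s['tool_rot'])
print('err',(R.inv()*RF).as_rotvec(degrees=True))
m=np.array([0.4,-93.5,-10.7])
tgt=SW(0,0,203)-RF.apply(m);print('tcp target',tgt,Sinv(tgt),'mirror now',Sinv(p+R.apply(m)))
rows(p,R,[(tgt,RF)],[6])
im,d=get_image('scene');cv2.imwrite('pics/s6.png',cv2.resize(im[130:330,270:470],None,fx=3,fy=3,interpolation=cv2.INTER_CUBIC))
E
```

```text
t 24.48 p [586.  176.3 290.5] rpy [ 3.06   0.785 -3.067] F [ 0.6 -0.4 -2.1] w 12.8 q [-0.5   0.32  0.08  2.3   2.6   0.29  0.25]
  stand frame [ 15.8  50.9 290.5]
err [-4.19162155  0.35089353 -8.85452983]
tcp target [566.08941789 214.77795043 195.71680015] [  7.84888527  93.5        195.71680015] mirror now [ -6.9592111  -40.3488043  292.40893588]
[13, 6, 10] [-0.7, 0.1, -1.5]
[13, 6, 9] [-0.7, 0.0, -1.5]
[13, 6, 10] [-0.7, 0.1, -1.4]
[13, 7, 10] [-0.7, 0.0, -1.5]
[12, 6, 10] [-0.7, 0.1, -1.5]
[13, 7, 10] [-0.7, 0.1, -1.5]
 -> [565.5 214.3 195.7] [-3.141  0.785 -2.847]
```

View pics/s6.png

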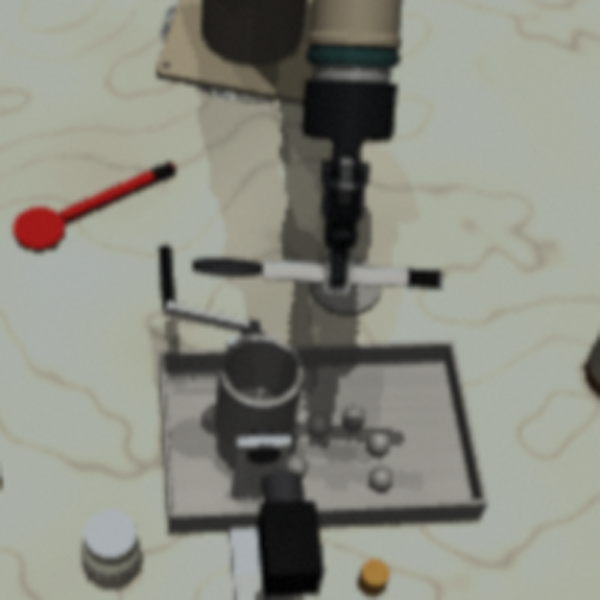

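Emit:
play_rows:
  targets:
    - {"slide": [13, 6, 10], "turn": [-0.7, 0, -1.5], "hand": 0}
    - {"slide": [13, 6, 9], "turn": [-0.7, 0, -1.5], "hand": 0}
    - {"slide": [13, 6, 10], "turn": [-0.7, 0, -1.5], "hand": 0}
    - {"slide": [13, 7, 10], "turn": [-0.7, 0, -1.5], "hand": 0}
    - {"slide": [12, 6, 10], "turn": [-0.7, 0, -1.5], "hand": 0}

```text
clock: 25.15
eef_pos: [570.3, 207.3, 211.7]
tool_rot: [3.129, 0.791, -2.891]
force: [0.1, -0.2, -2.3]
width: 12.6
```

Emit:
play_rows:
  targets:
    - {"slide": [13, 7, 10], "turn": [-0.7, 0.2, -1.5], "hand": 0}
    - {"slide": [0, 0, 0], "turn": [0, 0, 0], "hand": 0}
    - {"slide": [0, 0, 0], "turn": [0, 0, 0], "hand": 0}

```text
clock: 25.52
eef_pos: [567.1, 213.9, 196.7]
tool_rot: [-3.141, 0.79, -2.854]
force: [-0.0, -0.0, -0.7]
width: 12.6
```

```bash
python3 - <<'E'
from h import *
from cell import *
s=read_state();st(s);p=s['eef_pos'];R=rot(s['tool_rot'])
print('err',(R.inv()*RF).as_rotvec(degrees=True))
m=np.array([0.4,-93.5,-10.7])
tgt=SW(0,0,203)-RF.apply(m);print('slide',R.inv().apply(tgt-p),'mirror now',Sinv(p+R.apply(m)),'midway in tool-mirror',R.inv().apply(SW(72.5,0,130.5)-p)-m)
im,d=get_image('scene');cv2.imwrite('pics/s7.png',cv2.resize(im[130:330,270:470],None,fx=3,fy=3,interpolation=cv2.INTER_CUBIC));np.save('pics/s7.npy',d);cv2.imwrite('pics/s7f.png',im)
c=calibration('wrist');np.savez('pics/wristcal.npz',**c)
im,d=get_image('wrist');cv2.imwrite('pics/w7.png',im)
im,d=get_image('top');cv2.imwrite('pics/t7.png',im);np.save('pics/t7.npy',d)
E
```

```text
t 25.52 p [567.1 213.9 196.7] rpy [-3.141  0.79  -2.854] F [-0.  -0.  -0.7] w 12.6 q [-0.42  0.53 -0.1   2.41  2.81  0.61  0.16]
  stand frame [  8.6  92.3 196.7]
err [-0.27145146  0.2439689  -0.21697531]
slide [1.18095145 1.14971352 0.13858949] mirror now [ 1.31622810e-01 -1.09948496e+00  2.03965102e+02] midway in tool-mirror [  1.21965299   1.58423742 103.10923681]
```

View pics/s7.png

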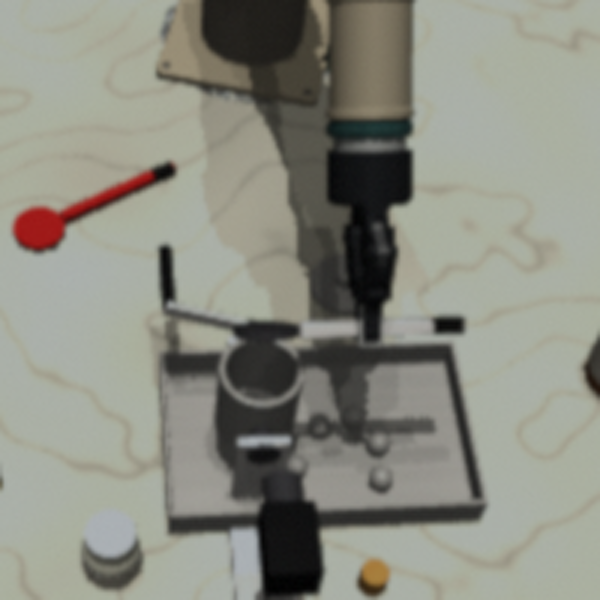

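View pics/w7.png

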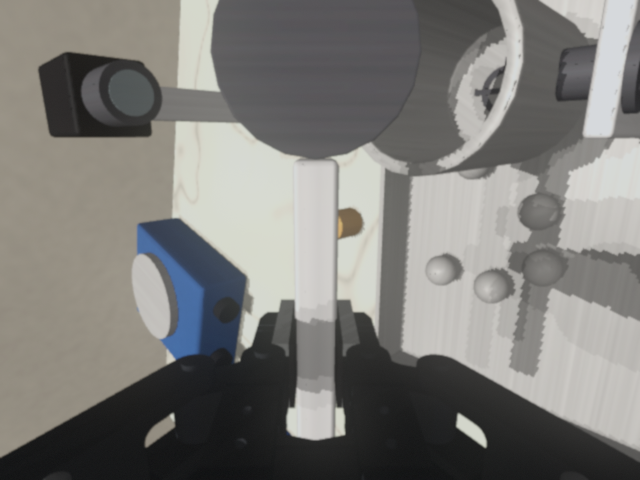

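View pics/t7.png

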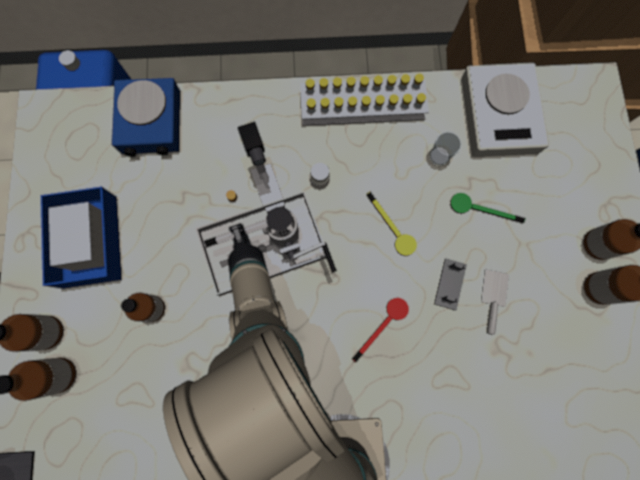

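```bash
python3 - <<'E'
from h import *
print('lens',proj('wrist',SW(145,0,203)),'mark',proj('wrist',SW(0,0,58)),'mouth',proj('wrist',SW(0,0,148)))
for a in(0,90,180,270):
    print(a,proj('wrist',SW(40*np.cos(np.radians(a)),40*np.sin(np.radians(a)),148)))
a=cv2.imread('pics/w7.png');cv2.imwrite('pics/w7c.png',cv2.resize(a[0:190,340:620],None,fx=2.8,fy=2.8,interpolation=cv2.INTER_CUBIC))
t=cv2.imread('pics/t7.png');cv2.imwrite('pics/t7c.png',cv2.resize(t[180:300,190:350],None,fx=4.5,fy=4.5,interpolation=cv2.INTER_CUBIC))
E
```

```text
lens [133.54291359  94.81788182] mark [506.49323613  93.45726678] mouth [418.28896016  76.75476727]
0 [342.6155502   85.98952038]
90 [412.02254023 178.79766485]
180 [525.53964243  63.66650322]
270 [425.46561045 -40.11039622]
```

View pics/w7c.png

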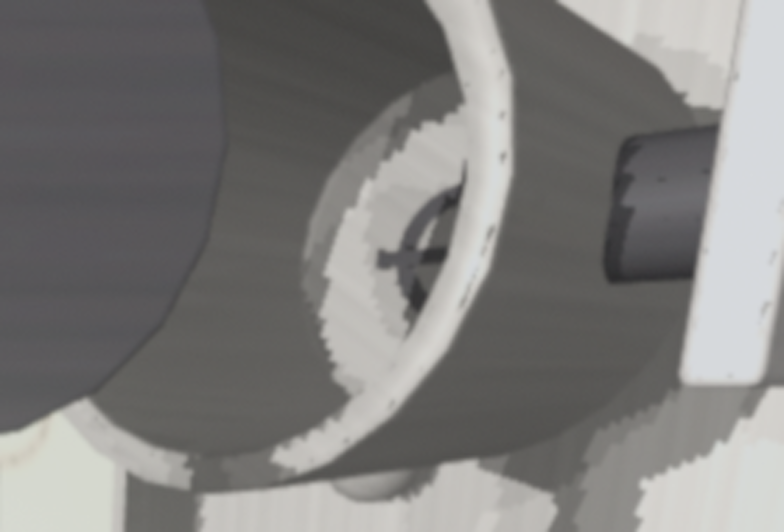

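View pics/t7c.png

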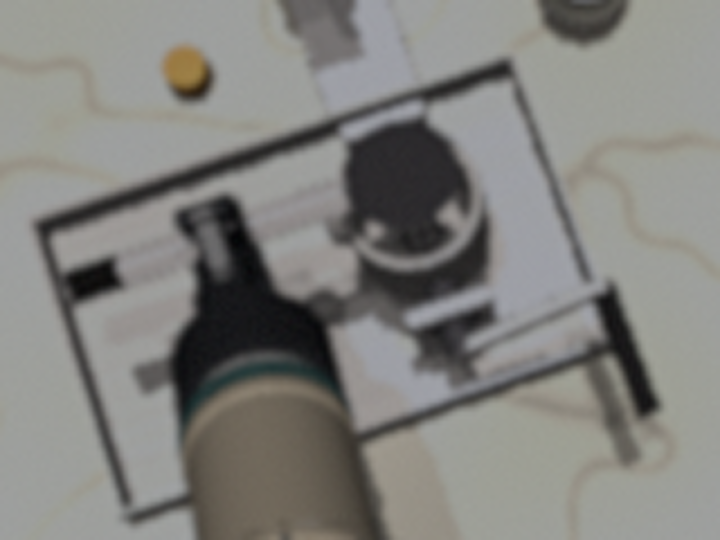

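Emit:
play_rows:
  targets:
    - {"slide": [1, 1, 0], "turn": [0, 0, 0], "hand": 0}
    - {"slide": [0, 0, 0], "turn": [0, 0, 0], "hand": 0}
    - {"slide": [0, 0, 0], "turn": [0, 0, 0], "hand": 0}
    - {"slide": [0, 0, 0], "turn": [0, 0, 0], "hand": 0}
    - {"slide": [0, 0, 0], "turn": [0, 0, 0], "hand": 0}

```text
clock: 26.3
eef_pos: [565.8, 214.9, 195.3]
tool_rot: [-3.141, 0.789, -2.853]
force: [0.0, -0.6, -1.8]
width: 12.5
```

```bash
python3 - <<'E'
from h import *
from cell import *
s=read_state();st(s);p=s['eef_pos'];R=rot(s['tool_rot']);m=np.array([0.4,-93.5,-10.7])
print('mirror',Sinv(p+R.apply(m)),'midway rel',R.inv().apply(SW(72.5,0,130.5)-p)-m,'qd',np.abs(s['qd']).max())
print(finish_job())
E
```

```text
t 26.3 p [565.8 214.9 195.3] rpy [-3.141  0.789 -2.853] F [ 0.  -0.6 -1.8] w 12.5 q [-0.42  0.54 -0.1   2.42  2.81  0.62  0.16]
  stand frame [  7.6  93.7 195.3]
mirror [ -0.63232672   0.26154174 202.59907582] midway rel [-3.70050362e-01  6.98718182e-02  1.02696351e+02] qd 0.0014416633056546697
the job is handed in; nothing more can be done
None
```

I tipped the jar to its far stop so all five balls dropped into the tray, then swung it back upright and released the lever. After that I took the mirror off its rest and handed the job in at 26.3 s while holding it over the jar. No verdict was reported.

**Last checks:**
- **Mirror position:** its centre was about 1 mm from the aim point, and its axis passed less than 1 mm from the midway point. These come from the arm's pose and my measured grip and stand position. The wrist image agreed to a few pixels on the lens and, as far as it could be judged, the partly hidden mark.
- **Hold:** joint speeds were nearly zero, the fingers were closed on the handle at 12.5 mm, and the head was clear of the jar.
- **Jar and balls:** the lever was at the tilt-0 position when I released it and hadn't moved in the next image. All five balls could be seen in the tray in the wrist picture.
- **Other things on the bench:** they looked unmoved in the final top view; I did not measure them.

**Disagreements:**
- **Tray corners:** the positions I picked by hand in the two fixed cameras differed by about 8–10 mm, so I took the stand's position from the depth images instead.
- **Finger opening:** on the 14 mm bar and handle it read about 12–13 mm.

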